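# Load Petri dishes onto the incubator carriers

### The arm

A 6-joint arm with a two-finger parallel gripper is mounted at the origin on a cart in front of the work surface, level with it; the furniture and walls round the work are solid. World frame = base frame: x ahead of the robot, y to its left, z up, the work surface at z = 0. Lengths are in m, angles in rad, forces in N, time in s.
With the tool pointing down it reaches from about 0.35 to 0.975 m from the base axis. Payload 4.9 kg.
Tool frame: the origin (TCP) lies on the mounting face of the last link; the fingertips stand 173 mm ahead of it and the grasp point (between the pads) lies 155 mm ahead of it; z points along the fingers, y is the direction in which the jaws open and shut (so a half turn about z gives the same grasp; the last joint's range is limited). The gripper opens to 85 mm and grips with 20 to 120 N. Pads are 22 mm wide; open, the fingers measure 114 mm over their backs; the gripper's body (76 mm by 85 mm) begins 54 mm behind the grasp point. The pads swing forward as they close: fully open they stand 13 mm farther back than shut.
Start: joints at [-1.426, 0.053, 1.613, -0, 1.476, -0.119], TCP at [0.163, -0.603, 0.405] pointing down, gripper open.
Joint ranges: [-3.01, 3.01], [-1.01, 2.22], [0.06, 2.58], [-1.02, 4.17], [0.09, 2.62], [-3.14, 3.14]. Speed limits (rad/s): [2.57, 2.57, 3.14, 3.14, 3.14, 3.14].

### API

Orientations are given as a rotation vector (axis times angle).
In Python, from station import ctrl gives the robot as it stands. The module is installed in compiled form; this text tells all that it offers.
- The arm moves only by the tool jog_arm, never from a script. Its argument "steps" is a list of rows, each a list of 2 entries, a list of its own where there are three numbers: the shift along the tool's x, y, z in cm, then the turn, a rotation vector about the tool's x, y, z in degrees. In form: [[[tx, ty, tz], [rx, ry, rz]], ...]. A call has 1 to 8 rows; each row shifts and turns the pose as measured when the row begins, along the tool's axes as they then stand; what a row does not reach is not made up. A row lasts 1/10 s, in which the tool goes at most 50 mm and 8.59 degrees, less where a joint would pass 70% of its speed; a pose out of reach is approached as far as the arm can. A call is refused whole if a number of a shift passes 5 or a number of a turn 8.59, either way. A call with a gripper value outside its range is refused whole. "fingers" is the gripper command: -1 is shut, 1 is fully open, values between are in proportion, set as the call begins (left out, the last holds). The fingers move at their own pace and stop on an object; "grip_force" is the grip in N (left out, the last holds). Time passes only in rows, so rows that do not move let the fingers close. It gives the time, the measured TCP pose, the force and the opening at its end, in the units of the state.
- ctrl.get_obs(): the state, without advancing time (a new reading comes with each control period).
- ctrl.get_image(name): name is "side" or "top" or "wrist"; returns the picture (480x640x3 uint8, red, green, blue); there is no depth.
- ctrl.camera_info(name): a dict with "K" (3x3 intrinsics, pixels), "camera_from_world" (4x4, takes a point from world to camera coordinates). Camera axes: x right, y up, looking along -z (the intrinsics and any distortion apply to the point x, -y, -z); pixel columns grow to the right and rows downward; lengths in m; the calibration is good to about 2 mm. A picture is of the moment at which its call begins: read the wrist's pose just before it. camera_info takes no time and is no camera call; for the wrist camera it gives the pose at the moment of the call.
- ctrl.finish_job(): hands the job in, once; it reports no verdict.
The state is a dict: "t": time; "q": joint angles; "dq": joint speeds; "effort": joint torques, N m; "tool_pos": TCP position; "tool_rot": TCP orientation; "contact_force": force on the tool from outside, world axes, zero at the start; "wrist_torque": the same for the moment, N m; "opening": finger opening in m.
Only numpy, scipy, OpenCV 4.12 (cv2) and the standard library are available. Lean on these libraries where they do the work, as an engineer would, in place of code of your own. Each camera call takes 0.05 s, during which the arm holds its last target.

### The job

Load the two incubator carriers: in the white one stack the three stickered dishes neatly and squarely on top of one another, blue dot at the bottom, green dot in the middle, red dot on top, and put the pink control dish without a sticker, from the front of the worktop, in the middle of the orange one. Keep every dish the right way up and do not tip it, and leave the jar, the dropper bottle and the flask standing where they are.

Things in the scene. Friction and masses are not known exactly. Their poses are not given: they have to be found in the camera images.
- dish_red_center (a point): closed round clear dish with its cover, 61 mm across and 16 mm high, about 25 g, filled with cream medium, with a red round sticker, 28 mm, in the middle of its cover; loose, starts flat on the worktop, all round so any grasp direction across the rim serves. The point is its centre, half-way up (8 mm over its underside); z is up
- dish_green_center (a point): closed round clear dish with its cover, 61 mm across and 16 mm high, about 25 g, filled with cream medium, with a green round sticker, 28 mm, in the middle of its cover; loose, starts flat on the worktop, all round so any grasp direction across the rim serves. The point is its centre, half-way up (8 mm over its underside); z is up
- dish_blue_center (a point): closed round clear dish with its cover, 61 mm across and 16 mm high, about 25 g, filled with cream medium, with a blue round sticker, 28 mm, in the middle of its cover; loose, starts flat on the worktop, all round so any grasp direction across the rim serves. The point is its centre, half-way up (8 mm over its underside); z is up
- dish_pink_center (a point): closed round clear dish with its cover, 61 mm across and 16 mm high, about 25 g, filled with pink medium, with no sticker: the control dish (two small dishes far back beside the tissue box belong to the room and are not meant); loose, starts flat on the worktop, all round so any grasp direction across the rim serves. The point is its centre, half-way up (8 mm over its underside); z is up
- carrier_white: round shallow white plastic carrier, 88 mm across, with a small flat carrying tab on its -x side (reaching 60 mm from the centre, 6 mm high). It is fixed to the worktop. Recess 72 mm across with its floor 6 mm above the worktop; the low rim round it is 9 mm high, 3 mm above that floor. Origin: centre of its underside on the worktop; z up. A dish resting on its floor has its centre 14 mm over the origin
- carrier_orange: round shallow orange plastic carrier, 88 mm across, with a small flat carrying tab on its -x side (reaching 60 mm from the centre, 6 mm high). It is fixed to the worktop. Recess 72 mm across with its floor 6 mm above the worktop; the low rim round it is 9 mm high, 3 mm above that floor. Origin: centre of its underside on the worktop; z up. A dish resting on its floor has its centre 14 mm over the origin
- sample_jar: bystander: small jar with a white lid, 50 mm across, 53 mm high, loose, right of the work; origin at the centre of its underside
- dropper_bottle_0: bystander: small brown dropper bottle with black top, 33 mm across, 104 mm high, loose, behind the work; origin at the centre of its underside (similar bottles farther back are fixed)
- conical_flask_2: bystander: conical glass flask, 64 mm across, 100 mm high, loose, behind the work; origin at the centre of its underside

How it is judged:
At the end, for the whole second after the job is handed in: White carrier: blue-dot dish on the floor (centred within 8 mm), green-dot dish on it, red-dot dish on top (each within 10 mm of the one below). Orange carrier: pink dish on the floor (within 8 mm). All level within 0.1 rad, heights within 4 mm, at rest (horizontal distance between dish_blue_center and carrier_white below 0.008 m and z of dish_blue_center in the frame of carrier_white between 0.01 and 0.018 m and angle between each of dish_blue_center, dish_green_center, dish_red_center, dish_pink_center's own z axis and vertical below 0.1 rad and linear speed of each of dish_blue, dish_green, dish_red, dish_pink below 0.02 m/s and horizontal distance between dish_green_center and dish_blue_center below 0.01 m and z of dish_green_center in the frame of carrier_white between 0.026 and 0.034 m and horizontal distance between dish_red_center and dish_green_center below 0.01 m and z of dish_red_center in the frame of carrier_white between 0.042 and 0.05 m and horizontal distance between dish_pink_center and carrier_orange below 0.008 m and z of dish_pink_center in the frame of carrier_orange between 0.01 and 0.018 m); the robot touches nothing.
It fails at once if a dish is tipped by more than 0.6 rad (angle between any of dish_red_center, dish_green_center, dish_blue_center, dish_pink_center's own z axis and vertical above 0.6 rad).
It fails at once if the jar, the dropper bottle or the flask is displaced by more than 20 mm or tipped by more than 0.5 rad (distance of any of sample_jar, dropper_bottle_0, conical_flask_2 from where it was at the start of the episode above 0.02 m or angle between any of sample_jar, dropper_bottle_0, conical_flask_2's own z axis and vertical above 0.5 rad).
It also fails if it takes over 99 s, if anything falls off the work surface, if the arm or the gripper's body presses on something with over 40 N, if the wrist force passes 120 N, or if a joint passes its speed limit or range.

## Working session

There is one attempt and no reset: what is moved stays moved. The work goes in short steps, Python scripts to look and compute and a tool call to move; the robot and the scene stay as the last step left them, time stands still between calls to the robot, and variables do not carry over. Pictures are saved under pics/ and viewed, and the job is handed in when it is done.

Besides the shell and the picture viewer there is one more tool, called after "Call:" as name([rows], argument=value, ...), one row to a line, values as JSON. jog_arm: Moves the arm, as the interface text tells. Its arguments: {"type":"object","properties":{"steps":{"type":"array","items":{"type":"array"}},"fingers":{"type":"number"},"grip_force":{"type":"number"}},"required":["steps"]}

```bash
mkdir -p pics; python3 - <<'E'
from station import ctrl
import cv2
print(ctrl.get_obs())
for n in ["top","side","wrist"]:
    i=ctrl.camera_info(n); print(n,i)
    im=ctrl.get_image(n); cv2.imwrite(f"pics/{n}0.png",im[:,:,::-1])
E
```

```text
{'t': 0.0, 'q': array([-1.42599241e+00,  5.33239727e-02,  1.61428390e+00,  1.36126903e-05,
        1.47598429e+00, -1.19001308e-01]), 'dq': array([ 5.02108205e-04, -3.81464436e-04, -4.54096141e-04, -8.48740275e-05,
       -1.58882131e-03, -1.22158652e-04]), 'effort': array([-2.82698975e-04, -3.93686557e+01, -3.70173132e+01, -7.98338419e-05,
        6.98415228e-03, -9.40680962e-06]), 'tool_pos': array([ 0.16293433, -0.60310896,  0.40348908]), 'tool_rot': array([-3.11232119e+00, -4.12918725e-01,  1.92244813e-05]), 'contact_force': array([ 0.47571487, -0.311674  , -0.50223076]), 'wrist_torque': array([-0.06582622,  0.02502418,  0.01608866]), 'opening': 0.08535219960962662}
top {'K': array([[615.92818654,   0.        , 310.13310138],
       [  0.        , 615.92818654, 232.56228396],
       [  0.        ,   0.        ,   1.        ]]), 'camera_from_world': array([[ 0.01190283, -0.99992503, -0.00287289,  0.03599481],
       [ 0.97727232,  0.01102494,  0.21170087, -0.61801736],
       [-0.21165332, -0.00532744,  0.97733029, -1.32980029],
       [ 0.        ,  0.        ,  0.        ,  1.  
[... 177 characters left out ...]
'camera_from_world': array([[-0.89501218, -0.44593496,  0.00975784,  0.57251102],
       [ 0.2149131 , -0.41196444,  0.88549289, -0.14189399],
       [-0.39085236,  0.79462401,  0.46455045, -0.8977582 ],
       [ 0.        ,  0.        ,  0.        ,  1.        ]])}
wrist {'K': array([[389.63949061,   0.        , 318.45281744],
       [  0.        , 389.63949061, 243.06364548],
       [  0.        ,   0.        ,   1.        ]]), 'camera_from_world': array([[ 0.26064844, -0.96543063, -0.00246649, -0.62432543],
       [ 0.92704451,  0.25099653, -0.27854841,  0.03524861],
       [ 0.26953824,  0.07031666,  0.96041902, -0.37918605],
       [ 0.        ,  0.        ,  0.        ,  1.        ]])}
```

View pics/top0.png

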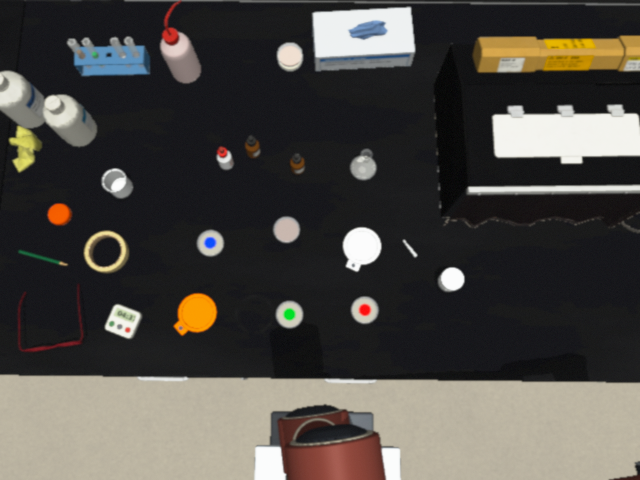

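View pics/side0.png

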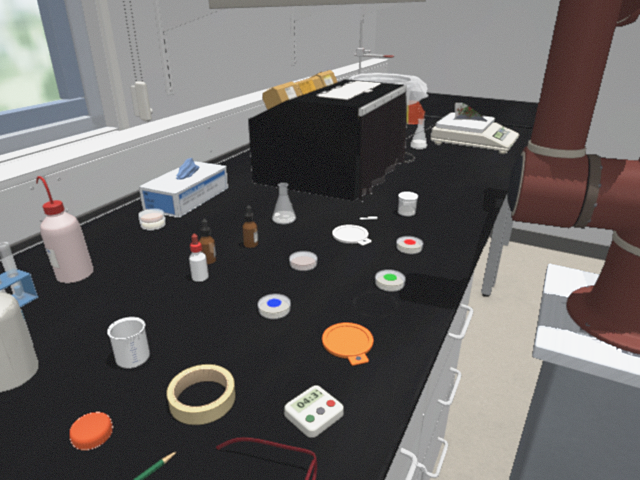

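View pics/wrist0.png

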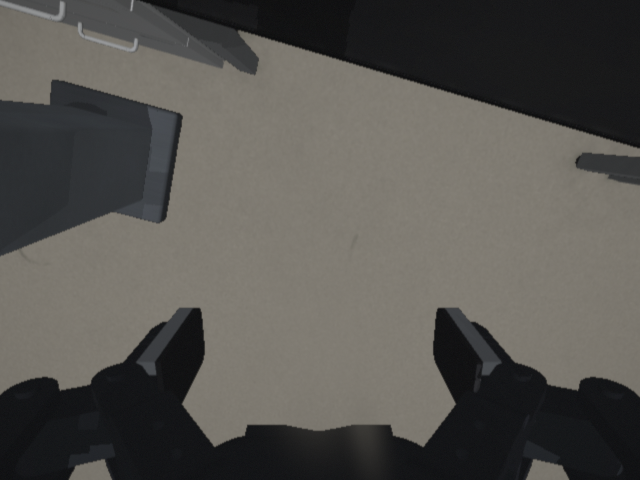

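Top view: red dish (365,310), green (289,314), blue (210,243), pink (287,230), white carrier (362,246), orange carrier (197,313). The wrist camera sees only the floor so far.

```bash
cat > h.py <<'E'
import numpy as np, cv2
from station import ctrl
def ray(info,uv,z):
    K=info["K"];T=info["camera_from_world"];R=T[:3,:3];c=-R.T@T[:3,3]
    d=np.linalg.inv(K)@np.array([uv[0],uv[1],1.]); d=R.T@np.array([d[0],-d[1],-d[2]])
    return c+d*(z-c[2])/d[2]
def proj(info,p):
    q=info["camera_from_world"]@np.append(p,1.); k=info["K"]@np.array([q[0],-q[1],-q[2]]); return k[:2]/k[2]
def near(mask,uv,minarea=15):
    n,l,s,c=cv2.connectedComponentsWithStats(mask.astype(np.uint8))
    b=[(np.hypot(*(c[i]-uv)),i) for i in range(1,n) if s[i,4]>=minarea]
    i=min(b)[1]; return c[i],s[i]
def masks(im):
    h=cv2.cvtColor(im,cv2.COLOR_RGB2HSV); H,S,V=h[...,0].astype(int),h[...,1],h[...,2]
    return dict(red=((H<6)|(H>174))&(S>150)&(V>90),green=(H>45)&(H<80)&(S>130)&(V>80),blue=(H>105)&(H<130)&(S>130)&(V>80),
      orange=(H>8)&(H<22)&(S>170)&(V>120),bright=(V>90))
E
python3 - <<'E'
from h import *
seeds=dict(top=dict(red=(365,310),green=(289,314),blue=(210,243),pink=(287,230),white=(362,246),orange=(197,313),jar=(451,279)),
 side=dict(red=(409,243),green=(390,278),blue=(274,303),pink=(303,260),white=(350,233),orange=(348,340)))
for n in seeds:
    im=cv2.imread(f"pics/{n}0.png")[:,:,::-1].copy(); m=masks(im); info=ctrl.camera_info(n)
    for k,uv in seeds[n].items():
        c,s=near(m[k] if k in("red","green","blue","orange") else m["bright"],np.array(uv))
        z=.016 if k in("red","green","blue","pink") else .009
        print(n,k,c.round(1),s,ray(info,c,z).round(4))
    for k in ("red","green","blue") if n=="top" else []:
        c,s=near(m["bright"],np.array(seeds[n][k]));print("  whole",k,c,s,ray(info,c,.012).round(4))
E
```

```text
top red [364.3 309.3] [359 304  12  12  99] [ 0.4501 -0.0826  0.016 ]
top green [289. 314.] [284 309  11  11  98] [0.4376 0.0894 0.016 ]
top blue [209.8 242.2] [205 237  11  11  96] [0.6026 0.2783 0.016 ]
top pink [286.2 229.2] [273 217  27  26 559] [0.6358 0.0999 0.016 ]
top white [360.9 247.2] [ 342  227   40   45 1296] [ 0.5961 -0.0761  0.009 ]
top orange [195.6 313.5] [ 174  293   43   43 1321] [0.4367 0.3042 0.009 ]
top jar [451.2 279.1] [438 267  27  25 517] [ 0.523  -0.2853  0.009 ]
  whole red [364.35333333 309.73166667] [351 296  28  28 600] [ 0.4496 -0.0831  0.012 ]
  whole green [289. 314.] [276 301  27  27 593] [0.4378 0.0896 0.012 ]
  whole blue [210.01757469 242.71528998] [197 230  27  27 569] [0.6022 0.2784 0.012 ]
side red [409.5 241.6] [405 240  10   4  36] [ 0.452  -0.0853  0.016 ]
side green [389.7 276.7] [384 274  12   6  57] [0.4407 0.087  0.016 ]
side blue [273.5 302.4] [267 299  14   8  88] [0.6056 0.2768 0.016 ]
side pink [302.9 260.2] [289 251  29  20 472] [0.6334 0.1093 0.016 ]
side white [351.3 234. ] [332 224  40  22 619] [ 0.5959 -0.0713  0.009 ]
side orange [348.7 340.6] [322 322  52  43 819] [0.4369 0.3066 0.009 ]
```

```bash
cat >> h.py <<'E'
from scipy.spatial.transform import Rotation as Ro
Rt=np.array([[1.,0,0],[0,-1,0],[0,0,-1]])  # wanted tool axes in world (columns); set below
def go(p,yawdown=None):
    o=ctrl.get_obs(); R=Ro.from_rotvec(o["tool_rot"]).as_matrix()
    Rw=Rt if yawdown is None else yawdown
    d=R.T@(np.array(p)-o["tool_pos"])*100
    r=Ro.from_matrix(R.T@Rw).as_rotvec(degrees=True)
    print("t %.2f pos"%o["t"],o["tool_pos"].round(4),"shift cm",d.round(2),"in final axes",(Rw.T@(np.array(p)-o["tool_pos"])*100).round(2),"turn deg",r.round(2),"open %.4f"%o["opening"],"F",o["contact_force"].round(1))
def opened(m,uv,k):
    m=cv2.morphologyEx(m.astype(np.uint8),cv2.MORPH_OPEN,cv2.getStructuringElement(cv2.MORPH_ELLIPSE,(k,k)))
    c,s=near(m,np.array(uv)); 
    _,l=cv2.connectedComponents(m); lab=l[int(round(c[1])),int(round(c[0]))]
    cs,_=cv2.findContours((l==lab).astype(np.uint8),cv2.RETR_EXTERNAL,cv2.CHAIN_APPROX_NONE)
    return c,cv2.fitEllipse(max(cs,key=len))
E
python3 - <<'E'
from h import *
o=ctrl.get_obs();print(Ro.from_rotvec(o["tool_rot"]).as_matrix().round(3))
for n,sd in dict(top=dict(white=(362,246),orange=(197,313)),side=dict(white=(350,233),orange=(348,340))).items():
    im=cv2.imread(f"pics/{n}0.png")[:,:,::-1].copy(); m=masks(im); info=ctrl.camera_info(n)
    for k,uv in sd.items():
        c,e=opened(m["orange" if k=="orange" else "bright"],uv,19 if n=="top" else 13)
        print(n,k,c.round(1),e,ray(info,c,.009).round(4),ray(info,e[0],.009).round(4))
go([.47,.1,.40])
E
```

```text
[[ 0.965  0.261 -0.   ]
 [ 0.261 -0.965  0.002]
 [ 0.    -0.002 -1.   ]]
top white [361.4 245.9] ((361.4107360839844, 245.94219970703125), (37.894126892089844, 38.87115478515625), 50.893863677978516) [ 0.5992 -0.0774  0.009 ] [ 0.5991 -0.0774  0.009 ]
top orange [196.7 312.5] ((196.72683715820312, 312.53460693359375), (37.85830307006836, 39.65822219848633), 44.88002395629883) [0.4389 0.3019 0.009 ] [0.439  0.3018 0.009 ]
side white [350.3 233.6] ((350.4821472167969, 233.60101318359375), (18.754941940307617, 37.296756744384766), 96.59321594238281) [ 0.5989 -0.0721  0.009 ] [ 0.5985 -0.0723  0.009 ]Traceback (most recent call last):
  File "<stdin>", line 6, in <module>
  File "h.py", line 27, in opened
    c,s=near(m,np.array(uv));
        ~~~~^^^^^^^^^^^^^^^^
  File "h.py", line 12, in near
    i=min(b)[1]; return c[i],s[i]
      ~~~^^^
ValueError: min() iterable argument is empty
```

Call:
jog_arm([
  [[4,-2,0],[0,0,7.5]],
  [[4,-2.5,0],[0,0,7.5]],
  [[2.5,-4.2,0],[0,0,0]],
  [[2.5,-4.2,0],[0,0,0]],
  [[2.5,-4.2,0],[0,0,0]],
  [[2,-4.5,0],[0,0,0]],
  [[2,-4.5,0],[0,0,0]],
  [[2,-4.5,0],[0,0,0]],
], fingers=1)

```text
t: 0.95
tool_pos: [0.3726, -0.2805, 0.4006]
tool_rot: [-3.136, 0.032, 0.002]
contact_force: [1.7, -0.0, 0.2]
opening: 0.085
```

```bash
python3 - <<'E'
from h import *
go([.52,.1,.40])
E
```

```text
t 0.95 pos [ 0.3726 -0.2805  0.4006] shift cm [ 13.96 -38.34   0.24] in final axes [ 14.74 -38.05   0.06] turn deg [-0.29  0.08 -1.17] open 0.0850 F [ 1.7 -0.   0.2]
```

Call:
jog_arm([
  [[1.5,-4.7,0],[0,0,-1.2]],
  [[1.5,-4.7,0],[0,0,0]],
  [[1.5,-4.7,0],[0,0,0]],
  [[1.5,-4.7,0],[0,0,0]],
  [[1.5,-4.7,0],[0,0,0]],
  [[1.5,-4.7,0],[0,0,0]],
  [[1.5,-4.7,0],[0,0,0]],
  [[1.5,-4.7,0],[0,0,0]],
])

```text
t: 1.75
tool_pos: [0.4906, 0.1018, 0.4015]
tool_rot: [-3.137, -0.001, -0.003]
contact_force: [1.0, 0.3, -0.1]
opening: 0.0854
```

Call:
jog_arm([
  [[0,0,0],[0,0,0]],
  [[0,0,0],[0,0,0]],
])

```text
t: 1.95
tool_pos: [0.4908, 0.1074, 0.4007]
tool_rot: [-3.136, -0.016, -0.001]
contact_force: [-0.3, -0.2, -0.6]
opening: 0.0854
```

```bash
python3 - <<'E'
from h import *
go([.6026,.2775,.30])
im=ctrl.get_image("wrist");cv2.imwrite("pics/w1.png",im[:,:,::-1]);np.savez("w1.npz",**ctrl.camera_info("wrist"))
E
```

```text
t 1.95 pos [0.4908 0.1074 0.4007] shift cm [ 11.35 -16.85  10.17] in final axes [ 11.18 -17.01  10.07] turn deg [-0.31 -0.03  0.58] open 0.0854 F [-0.3 -0.2 -0.6]
```

View pics/w1.png

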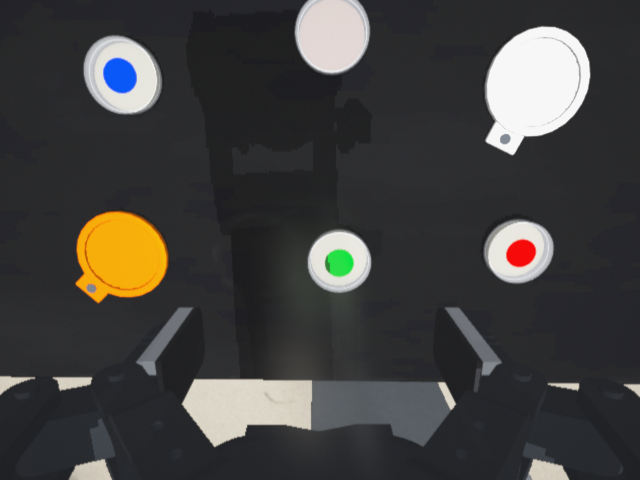

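Wrist view shows all work items: blue (120,75), pink (332,35), white carrier (538,80), orange carrier (122,253), green (339,262), red (521,253).

```bash
python3 - <<'E'
from h import *
info=dict(np.load("w1.npz")); im=cv2.imread("pics/w1.png")[:,:,::-1].copy(); m=masks(im)
for k,uv in dict(red=(521,253),green=(339,262),blue=(120,75)).items():
    c,s=near(m[k],np.array(uv)); print(k,c.round(1),ray(info,c,.016).round(4))
for k,uv,kk in (("orange",(122,253),45),("white",(538,80),45),("pink",(332,35),25)):
    c,e=opened(m["orange" if k=="orange" else "bright"],uv,kk); print(k,c.round(1),e,ray(info,c,.0075 if k!="pink" else .013).round(4),ray(info,e[0],.0075).round(4))
E
```

```text
red [520.7 252.8] [ 0.4525 -0.083   0.016 ]
green [339.1 262.5] [0.4408 0.0889 0.016 ]
blue [119.4  75.1] [0.6055 0.2779 0.016 ]
orange [119.2 254.8] ((119.15452575683594, 254.65505981445312), (77.91954803466797, 92.48509979248047), 137.05137634277344) [0.4435 0.304  0.0075] [0.4436 0.304  0.0075]
white [536.9  81.7] ((536.9332275390625, 81.66412353515625), (97.67509460449219, 117.57225799560547), 35.506629943847656) [ 0.6042 -0.0779  0.0075] [ 0.6042 -0.0779  0.0075]
pink [331.9  34.1] ((331.8981018066406, 34.03618240356445), (75.71611785888672, 77.03117370605469), 22.994571685791016) [0.6386 0.0994 0.013 ] [0.6398 0.0992 0.0075]
```

Call:
jog_arm([
  [[2.8,-4.2,0],[0,0,0.6]],
  [[2.8,-4.2,0],[0,0,0]],
  [[2.8,-4.2,0],[0,0,0]],
  [[2.8,-4,0],[0,0,0]],
  [[0,0,4],[0,0,0]],
  [[0,0,4],[0,0,0]],
  [[0,0,4],[0,0,0]],
  [[0,0,0],[0,0,0]],
])

```text
t: 2.8
tool_pos: [0.6104, 0.2649, 0.2793]
tool_rot: [-3.137, 0.036, -0.009]
contact_force: [-0.9, 0.1, -1.0]
opening: 0.0854
```

```bash
cat > look.py <<'E'
import sys
from h import *
n=sys.argv[1]; 
go([float(a) for a in sys.argv[2:5]])
info=ctrl.camera_info("wrist"); im=ctrl.get_image("wrist");cv2.imwrite(f"pics/{n}.png",im[:,:,::-1]);np.savez(n+".npz",**info)
E
python3 look.py w2 .604 .278 .1785
```

```text
t 2.80 pos [0.6104 0.2649 0.2793] shift cm [-0.73 -1.25 10.08] in final axes [-0.64 -1.31 10.08] turn deg [-0.25 -0.33 -1.32] open 0.0854 F [-0.9  0.1 -1. ]
```

View pics/w2.png

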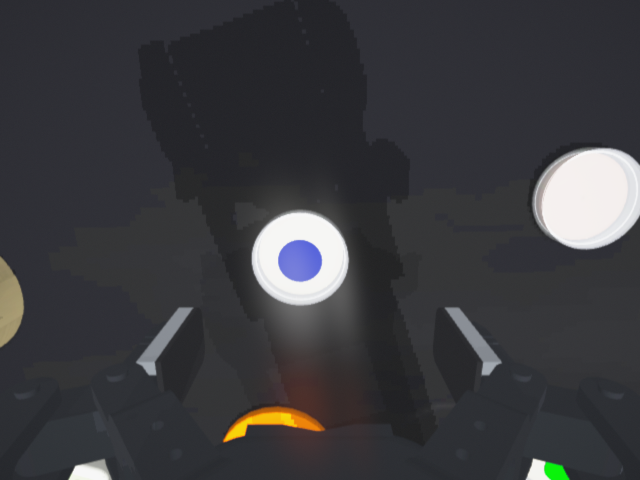

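Blue dish at (300,258), between the jaws but somewhat left of the jaw middle (~318).

```bash
cat > st.py <<'E'
import sys
from h import *
n,k,u,v,z=sys.argv[1:6]
info=dict(np.load(n+".npz")); im=cv2.imread(f"pics/{n}.png")[:,:,::-1].copy(); m=masks(im)
c,s=near(m[k],np.array([float(u),float(v)])); p=ray(info,c,float(z)); print(k,c.round(1),s,p.round(4))
E
python3 st.py w2 blue 300 258 .016
```

```text
blue [305.7 254.9] [279 241  42  37 651] [0.6088 0.274  0.016 ]
```

```bash
python3 - <<'E'
import re
s=open('h.py').read()
s=s.replace("blue=(H>105)&(H<130)&(S>130)&(V>80)","blue=(im[...,2].astype(int)-im[...,0]>45)")
open('h.py','w').write(s)
E
python3 st.py w2 blue 300 258 .016
```

```text
blue [299.6 260.3] [ 278  240   44   42 1450] [0.6053 0.2779 0.016 ]
```

Call:
jog_arm([
  [[-0.6,-1.25,0],[0,0,-1.3]],
  [[0,0,3],[0,0,0]],
  [[0,0,3],[0,0,0]],
  [[0,0,1],[0,0,0]],
  [[0,0,0],[0,0,0]],
])

```text
t: 3.35
tool_pos: [0.6121, 0.2797, 0.2293]
tool_rot: [-3.126, 0.001, -0.054]
contact_force: [-0.4, 0.2, 0.3]
opening: 0.0856
```

```bash
python3 look.py w3 .6053 .278 .1785; python3 st.py w3 blue 318 300 .016
```

```text
t 3.35 pos [0.6121 0.2797 0.2293] shift cm [-0.85  0.25  5.05] in final axes [-0.68  0.17  5.08] turn deg [-0.85 -1.99 -0.02] open 0.0856 F [-0.4  0.2  0.3]Traceback (most recent call last):
  File "st.py", line 5, in <module>
    c,s=near(m[k],np.array([float(u),float(v)])); p=ray(info,c,float(z)); print(k,c.round(1),s,p.round(4))
        ~~~~^^^^^^^^^^^^^^^^^^^^^^^^^^^^^^^^^^^^
  File "h.py", line 12, in near
    i=min(b)[1]; return c[i],s[i]
      ~~~^^^
ValueError: min() iterable argument is empty
```

View pics/w3.png

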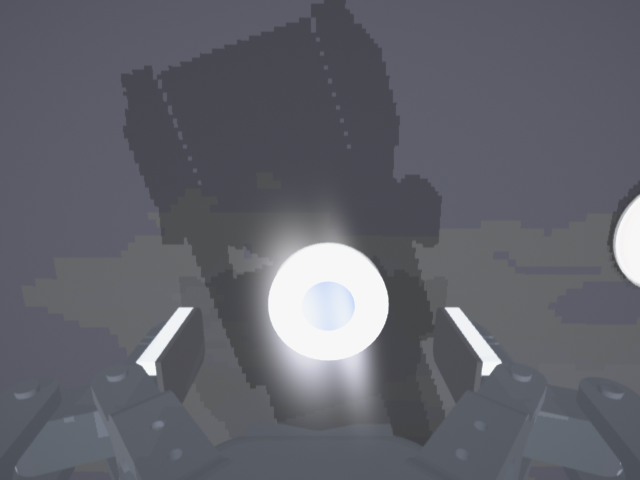

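```bash
python3 - <<'E'
from h import *
info=dict(np.load("w3.npz"))
print(ray(info,(328,301),.014))
E
```

```text
[0.60700896 0.27779132 0.014     ]
```

Call:
jog_arm([
  [[-0.7,0.1,0],[-0.8,-2,0]],
  [[0,0,0],[0,0,0]],
  [[0,0,0],[0,0,0]],
])

```text
t: 3.7
tool_pos: [0.6074, 0.2798, 0.2377]
tool_rot: [-3.137, -0.0, -0.018]
contact_force: [-0.4, -0.2, -1.3]
opening: 0.0855
```

```bash
python3 -c "
from h import *
go([.6055,.278,.1785])"
```

```text
t 3.70 pos [0.6074 0.2798 0.2377] shift cm [-0.26  0.21  5.92] in final axes [-0.19  0.18  5.92] turn deg [-0.27 -0.64  0.  ] open 0.0855 F [-0.4 -0.2 -1.3]
```

Call:
jog_arm([
  [[-0.2,0.2,2],[-0.3,-0.6,0]],
  [[0,0,1.5],[0,0,0]],
  [[0,0,1],[0,0,0]],
  [[0,0,0.5],[0,0,0]],
  [[0,0,0],[0,0,0]],
  [[0,0,0],[0,0,0]],
])

```text
t: 4.3
tool_pos: [0.6059, 0.2776, 0.1833]
tool_rot: [3.141, -0.0, 0.001]
contact_force: [0.1, -0.6, -0.3]
opening: 0.0855
```

```bash
python3 look.py w4 .6055 .278 .1785
```

```text
t 4.30 pos [0.6059 0.2776 0.1833] shift cm [-0.04 -0.04  0.48] in final axes [-0.04 -0.04  0.48] turn deg [ 0.03 -0.05 -0.01] open 0.0855 F [ 0.1 -0.6 -0.3]
```

View pics/w4.png

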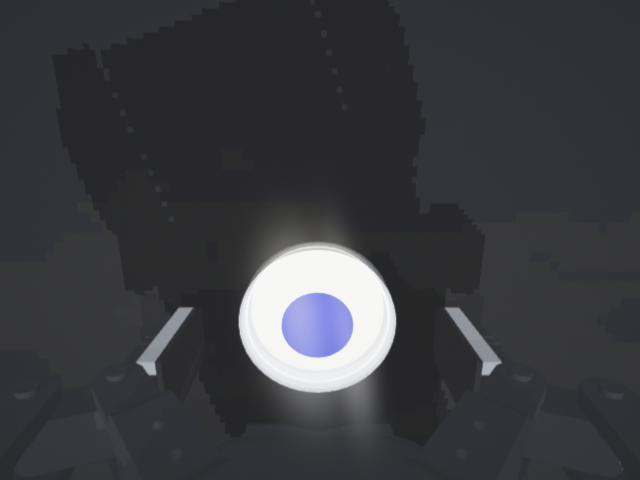

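```bash
python3 st.py w4 blue 317 325 .016; python3 - <<'E'
from h import *
info=dict(np.load("w4.npz")); o=ctrl.get_obs()
R=Ro.from_rotvec(o["tool_rot"]).as_matrix()
T=info["camera_from_world"]; c=-T[:3,:3].T@T[:3,3]
print("cam in tool",(R.T@(c-o["tool_pos"])).round(4))
def d(uv):
    p=ray(info,uv,0.)-c; return R.T@p
# pad inner faces: corner pixels, lateral (tool y) = +-0.0427
for a,b in (((193,308),(445,308)),((205,350),(433,350)),((146,374),(492,374)),((203,308),(434,308))):
    A,B=d(a),d(b); s=.0855/abs(A[1]-B[1]); print(a,((A+B)/2*s+R.T@(c-o["tool_pos"])).round(4))
E
```

```text
blue [316.9 324.8] [ 282  293   71   65 3636] [0.6054 0.2779 0.016 ]
cam in tool [0.0718 0.0004 0.0312]
(193, 308) [0.0138 0.0005 0.152 ]
(205, 350) [-0.0074  0.0005  0.1603]
(146, 374) [0.0139 0.0004 0.1146]
(203, 308) [0.0085 0.0003 0.163 ]
```

```bash
python3 - <<'E'
import cv2
im=cv2.imread("pics/w1.png")[290:400,100:330]
cv2.imwrite("pics/crop.png",cv2.resize(cv2.convertScaleAbs(im,alpha=2.5),None,fx=3,fy=3,interpolation=cv2.INTER_NEAREST))
E
```

```text
(no output)
```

View pics/crop.png

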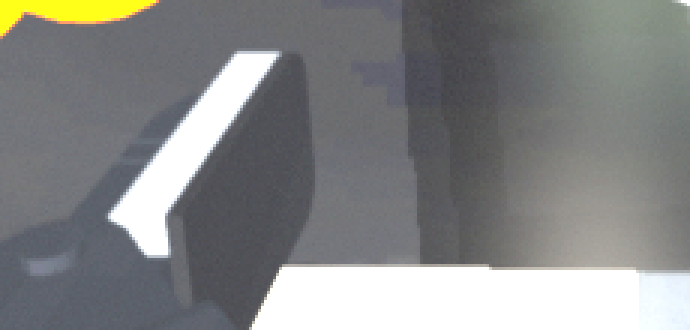

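Blue dish is centred between the jaws (317,325). Pads' tips measured about 160 mm ahead of the TCP when open, so roughly 168 mm when on the dish.

Call:
jog_arm([
  [[0,0,0.5],[0,0,0]],
  [[0,0,0.45],[0,0,0]],
  [[0,0,0],[0,0,0]],
  [[0,0,0],[0,0,0]],
])

```text
t: 4.75
tool_pos: [0.6065, 0.2779, 0.1745]
tool_rot: [-3.141, 0.0, -0.005]
contact_force: [0.4, 0.1, 0.6]
opening: 0.0852
```

Call:
jog_arm([
  [[0,0,0],[0,0,0]],
  [[0,0,0],[0,0,0]],
  [[0,0,0],[0,0,0]],
  [[0,0,0],[0,0,0]],
  [[0,0,0],[0,0,0]],
  [[0,0,0],[0,0,0]],
], fingers=-1, grip_force=25)

```text
t: 5.35
tool_pos: [0.6068, 0.278, 0.1755]
tool_rot: [-3.141, 0.0, -0.007]
contact_force: [-0.3, 0.1, 0.5]
opening: 0.0595
```

```bash
python3 look.py w5 .6055 .278 .1785
```

```text
t 5.35 pos [0.6068 0.278  0.1755] shift cm [-0.13 -0.   -0.3 ] in final axes [-0.13 -0.   -0.3 ] turn deg [-0.04 -0.27 -0.  ] open 0.0595 F [-0.3  0.1  0.5]
```

View pics/w5.png

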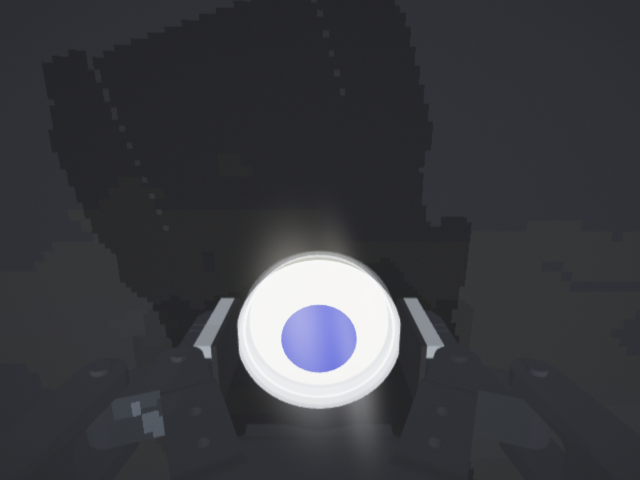

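Call:
jog_arm([
  [[0,0,0],[0,0,0]],
  [[0,0,-1],[0,0,0]],
  [[0,0,-2],[0,0,0]],
  [[0,0,-2],[0,0,0]],
  [[0,0,0],[0,0,0]],
  [[0,0,0],[0,0,0]],
])

```text
t: 6.0
tool_pos: [0.6063, 0.2778, 0.2278]
tool_rot: [-3.141, 0.0, -0.005]
contact_force: [-0.3, -0.6, 0.1]
opening: 0.0599
```

```bash
python3 look.py w6 .60 -.0775 .23
```

```text
t 6.00 pos [0.6063 0.2778 0.2278] shift cm [-0.62 35.53 -0.24] in final axes [-0.63 35.53 -0.22] turn deg [-0.02 -0.2  -0.  ] open 0.0599 F [-0.3 -0.6  0.1]
```

View pics/w6.png

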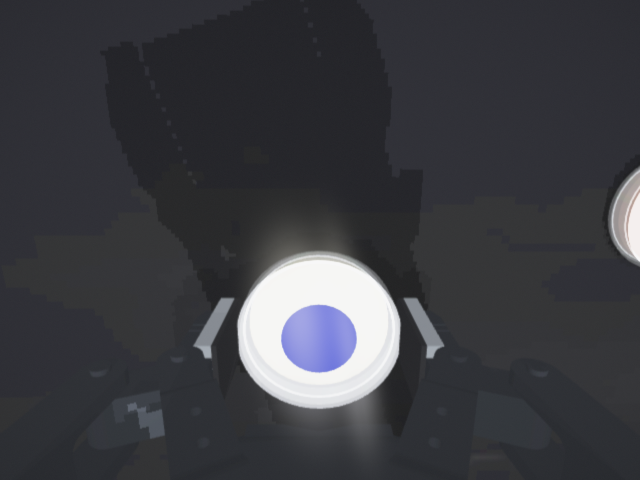

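Call:
jog_arm([
  [[-0.8,2,-1],[0,0,0]],
  [[-1,4,-1],[0,0,0]],
  [[-1,4.8,-1],[0,0,0]],
  [[-1,4.8,0],[0,0,0]],
  [[-1,4.8,0],[0,0,0]],
  [[-1,4.8,0],[0,0,0]],
  [[-1,4.5,0],[0,0,0]],
  [[-1,4,0],[0,0,0]],
])

```text
t: 6.85
tool_pos: [0.5249, -0.0652, 0.2514]
tool_rot: [-3.141, -0.016, 0.005]
contact_force: [0.1, 0.3, 0.1]
opening: 0.0599
```

Call:
jog_arm([
  [[0,2,0],[0,0,0]],
  [[0,1,0],[0,0,0]],
  [[0,0,0],[0,0,0]],
  [[0,0,0],[0,0,0]],
])

```text
t: 7.25
tool_pos: [0.5227, -0.0999, 0.2481]
tool_rot: [-3.14, -0.005, 0.014]
contact_force: [-0.1, 0.3, -0.5]
opening: 0.0595
```

```bash
python3 look.py w7 .60 -.0775 .23; python3 - <<'E'
from h import *
info=dict(np.load("w6.npz"));p=ray(info,(319,338.5),.016+.2278-.1755);print(p, "rel TCP",p[:2]-[.6063,.2778])
E
```

```text
t 7.25 pos [ 0.5227 -0.0999  0.2481] shift cm [ 7.75 -2.21  1.75] in final axes [ 7.73 -2.24  1.81] turn deg [-0.11  0.49  0.18] open 0.0595 F [-0.1  0.3 -0.5]
[0.60463215 0.27743032 0.0683    ] rel TCP [-0.00166785 -0.00036968]
```

View pics/w7.png

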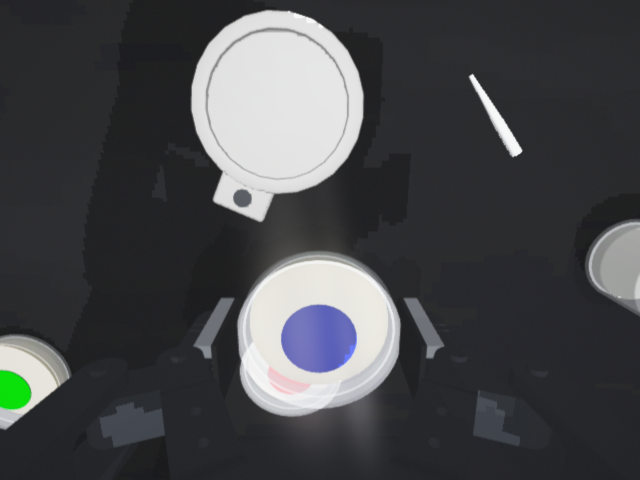

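White carrier fully visible, rim centre about (277,102), tab at (243,195).

```bash
cat > car.py <<'E'
import sys
from h import *
n,k,u,v=sys.argv[1:5]
info=dict(np.load(n+".npz")); im=cv2.imread(f"pics/{n}.png")[:,:,::-1].copy(); m=masks(im)["orange" if k=="orange" else "bright"]
m=cv2.morphologyEx(m.astype(np.uint8),cv2.MORPH_OPEN,cv2.getStructuringElement(cv2.MORPH_ELLIPSE,(75,75)))
cs,_=cv2.findContours(m,cv2.RETR_EXTERNAL,cv2.CHAIN_APPROX_NONE)
c=max((c for c in cs if cv2.pointPolygonTest(c,(float(u),float(v)),False)>0),key=len)[:,0]
P=np.array([ray(info,a,.009)[:2] for a in c])
def fit(P):
    A=np.c_[2*P,np.ones(len(P))]; s=np.linalg.lstsq(A,(P**2).sum(1),rcond=None)[0]; return s[:2],np.sqrt(s[2]+s[:2]@s[:2])
for _ in range(4):
    c0,r=fit(P); e=abs(np.hypot(*(P-c0).T)-r); P=P[e<max(.0012,2*np.median(e))]
print("centre",c0.round(4),"r",r.round(4),"n",len(P),e.max())
E
python3 car.py w7 white 277 102
```

```text
centre [ 0.6033 -0.0785] r 0.0433 n 445 0.0011592903614514663
```

Call:
jog_arm([
  [[3,-0.8,0],[0,0,0]],
  [[3,-0.8,0],[0,0.3,0]],
  [[1.6,-0.4,0],[0,0.2,0]],
  [[0,0,0],[0,0,0]],
  [[0,0,1.5],[0,0,0]],
  [[0,0,1],[0,0,0]],
  [[0,0,0],[0,0,0]],
  [[0,0,0],[0,0,0]],
])

```text
t: 8.1
tool_pos: [0.5986, -0.0706, 0.2168]
tool_rot: [-3.137, -0.021, 0.011]
contact_force: [-0.4, 0.6, -0.6]
opening: 0.0596
```

```bash
python3 look.py w8 .605 -.0781 .1825
```

```text
t 8.10 pos [ 0.5986 -0.0706  0.2168] shift cm [0.65 0.78 3.42] in final axes [0.64 0.75 3.43] turn deg [-0.26  0.39  0.76] open 0.0596 F [-0.4  0.6 -0.6]
```

View pics/w8.png

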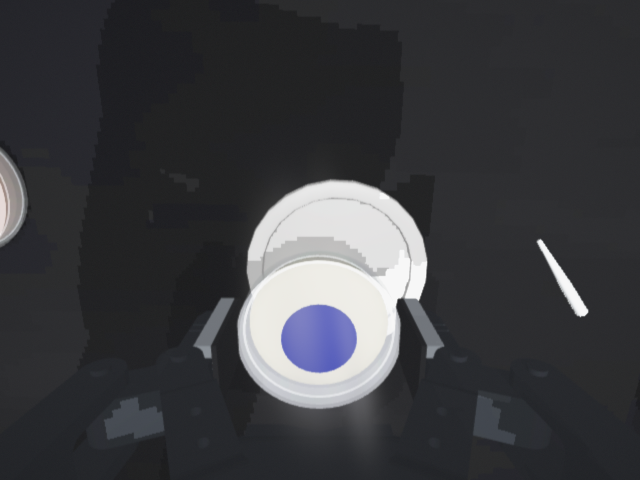

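Call:
jog_arm([
  [[0.65,0.75,0],[-0.3,0.4,0.7]],
  [[0,0,0.7],[0,0,0]],
  [[0,0,0.7],[0,0,0]],
  [[0,0,0.4],[0,0,0]],
  [[0,0,0],[0,0,0]],
  [[0,0,0],[0,0,0]],
])

```text
t: 8.75
tool_pos: [0.6056, -0.0797, 0.1978]
tool_rot: [3.14, -0.003, 0.003]
contact_force: [-0.4, -0.1, 0.6]
opening: 0.0599
```

```bash
python3 look.py w9 .605 -.0781 .1825; python3 - <<'E'
from h import *
info=dict(np.load("w9.npz"))
print("pred carrier centre px",proj(info,[.6033,-.0785,.009]))
E
```

```text
t 8.75 pos [ 0.6056 -0.0797  0.1978] shift cm [-0.06 -0.17  1.53] in final axes [-0.06 -0.16  1.53] turn deg [ 0.09 -0.1  -0.11] open 0.0599 F [-0.4 -0.1  0.6]
pred carrier centre px [314.45778537 305.23987609]
```

View pics/w9.png

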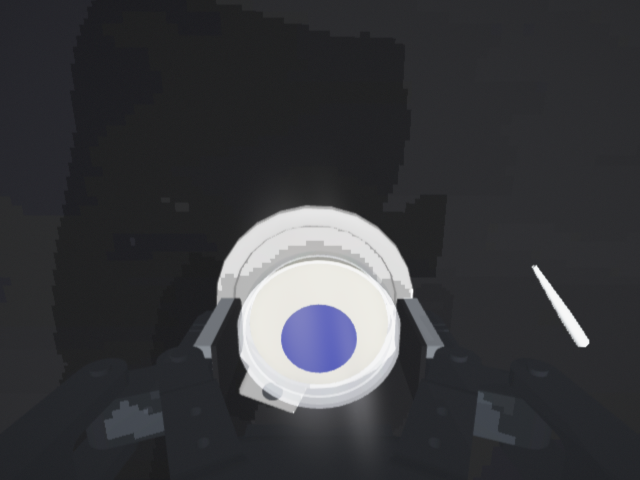

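Call:
jog_arm([
  [[-0.05,-0.16,0.4],[0,0,0]],
  [[0,0,0.4],[0,0,0]],
  [[0,0,0.3],[0,0,0]],
  [[0,0,0.15],[0,0,0]],
  [[0,0,0],[0,0,0]],
  [[0,0,0],[0,0,0]],
])

```text
t: 9.4
tool_pos: [0.6051, -0.0777, 0.1845]
tool_rot: [3.14, -0.002, 0.003]
contact_force: [0.5, 0.1, 0.2]
opening: 0.0598
```

```bash
python3 look.py w10 .605 -.0781 .1815
```

```text
t 9.40 pos [ 0.6051 -0.0777  0.1845] shift cm [-0.01  0.04  0.3 ] in final axes [-0.01  0.04  0.3 ] turn deg [ 0.09 -0.13 -0.07] open 0.0598 F [0.5 0.1 0.2]
```

View pics/w10.png

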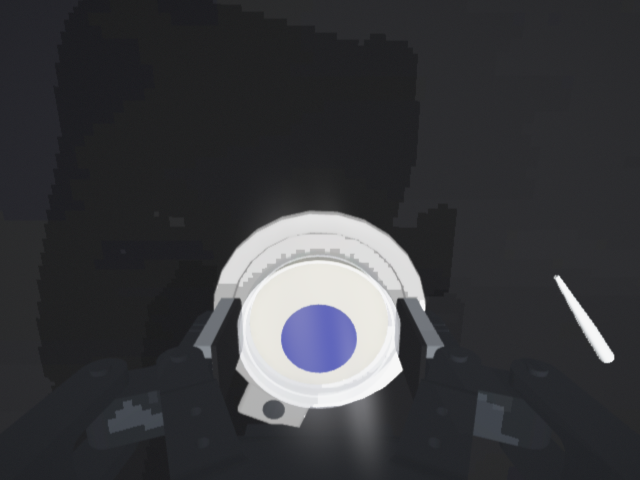

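Call:
jog_arm([
  [[0,0,0.2],[0,0,0]],
  [[0,0,0.1],[0,0,0]],
  [[0,0,0],[0,0,0]],
  [[0,0,0],[0,0,0]],
])

```text
t: 9.85
tool_pos: [0.6053, -0.0778, 0.1817]
tool_rot: [3.14, -0.002, 0.005]
contact_force: [-0.7, 0.6, 0.3]
opening: 0.0597
```

```bash
python3 -c "
from h import *
go([.605,-.0781,.1815])"
```

```text
t 9.85 pos [ 0.6053 -0.0778  0.1817] shift cm [-0.03  0.03  0.02] in final axes [-0.03  0.03  0.02] turn deg [ 0.1  -0.17 -0.08] open 0.0597 F [-0.7  0.6  0.3]
```

Release and look.

Call:
jog_arm([
  [[0,0,0],[0,0,0]],
  [[0,0,0],[0,0,0]],
  [[0,0,0],[0,0,0]],
  [[0,0,0],[0,0,0]],
  [[0,0,-1],[0,0,0]],
  [[0,0,-2],[0,0,0]],
  [[0,0,-2.5],[0,0,0]],
  [[0,0,0],[0,0,0]],
], fingers=1)

```text
t: 10.65
tool_pos: [0.6052, -0.0777, 0.24]
tool_rot: [3.14, -0.002, 0.004]
contact_force: [0.4, 0.2, 1.5]
opening: 0.0857
```

```bash
python3 look.py w11 .605 -.0781 .1815; python3 st.py w11 blue 318 300 .022;
```

```text
t 10.65 pos [ 0.6052 -0.0777  0.24  ] shift cm [-0.04  0.03  5.85] in final axes [-0.02  0.04  5.85] turn deg [ 0.1  -0.16 -0.08] open 0.0857 F [0.4 0.2 1.5]
blue [318.6 279.7] [ 292  255   54   51 2163] [ 0.6038 -0.0784  0.022 ]
```

View pics/w11.png

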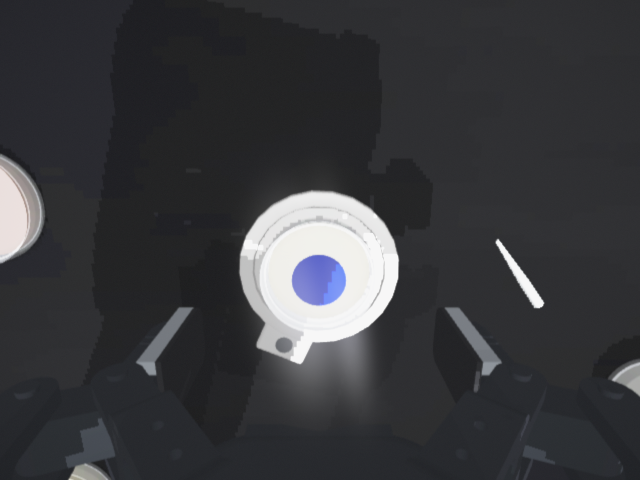

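Blue dish sits in the recess, sticker (319,280), 0.5 mm from the carrier centre. Next green.

Call:
jog_arm([
  [[-2,-2,0],[0,0,0]],
  [[-3.3,-3.3,0],[0,0,0]],
  [[-3.3,-3.3,0],[0,0,0]],
  [[-3.3,-3.3,0],[0,0,0]],
  [[-2.5,-2.6,0],[0,0,0]],
  [[0,0,0],[0,0,0]],
  [[0,0,0],[0,0,0]],
])

```text
t: 11.4
tool_pos: [0.4534, 0.0714, 0.2316]
tool_rot: [3.141, -0.006, -0.011]
contact_force: [-0.2, 0.5, 0.4]
opening: 0.0853
```

```bash
python3 look.py w12 .4408 .0889 .175; python3 st.py w12 green 318 300 .016;
```

```text
t 11.40 pos [0.4534 0.0714 0.2316] shift cm [-1.23 -1.75  5.67] in final axes [-1.26 -1.75  5.66] turn deg [ 0.05  0.4  -0.22] open 0.0853 F [-0.2  0.5  0.4]
green [263.3 299.2] [258 281  12  36 258] [0.4401 0.0995 0.016 ]
```

View pics/w12.png

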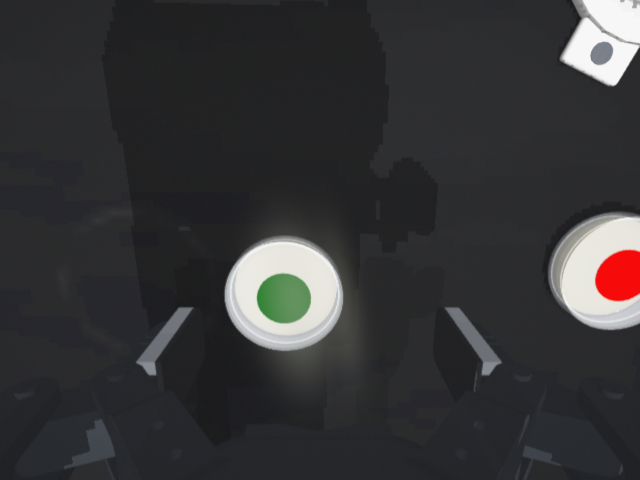

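Green dish at (284,298), left of jaw middle; a faint ring mark lies on the bench to its left.

```bash
sed -i 's/green=(H>45)&(H<80)&(S>130)&(V>80)/green=(im[...,1].astype(int)-im[...,[0,2]].max(-1)>25)/; s/red=((H<6)|(H>174))&(S>150)&(V>90)/red=(im[...,0].astype(int)-im[...,1:].max(-1)>35)/' h.py; python3 st.py w12 green 284 298 .016; python3 st.py w12 red 620 270 .016
```

```text
green [283.4 298. ] [ 257  273   54   50 2122] [0.4407 0.0891 0.016 ]
red [619.2 275.9] [ 595  249   45   53 1968] [ 0.4522 -0.081   0.016 ]
```

Call:
jog_arm([
  [[-1.2,-1.75,0],[0,0.4,0]],
  [[0,0,1.5],[0,0,0]],
  [[0,0,1.2],[0,0,0]],
  [[0,0,0.6],[0,0,0]],
  [[0,0,0],[0,0,0]],
  [[0,0,0],[0,0,0]],
])

```text
t: 12.05
tool_pos: [0.4456, 0.0856, 0.1972]
tool_rot: [3.14, -0.018, 0.0]
contact_force: [0.3, -0.2, 0.7]
opening: 0.0853
```

```bash
python3 look.py w13 .4408 .0889 .175; python3 st.py w13 green 318 320 .016;
```

```text
t 12.05 pos [0.4456 0.0856 0.1972] shift cm [-0.48 -0.33  2.22] in final axes [-0.48 -0.33  2.22] turn deg [ 0.08 -0.   -0.65] open 0.0853 F [ 0.3 -0.2  0.7]
green [324.  316.8] [ 306  289   36   58 1327] [0.4411 0.0828 0.016 ]
```

Call:
jog_arm([
  [[-0.5,-0.35,0],[0,0,-0.6]],
  [[0,0,0.8],[0,0,0]],
  [[0,0,0.8],[0,0,0]],
  [[0,0,0.4],[0,0,0]],
  [[0,0,0],[0,0,0]],
  [[0,0,0],[0,0,0]],
])

```text
t: 12.7
tool_pos: [0.4406, 0.0894, 0.1765]
tool_rot: [3.14, 0.0, 0.003]
contact_force: [-0.6, -0.4, -0.1]
opening: 0.0851
```

```bash
python3 look.py w14 .4408 .0889 .175
```

```text
t 12.70 pos [0.4406 0.0894 0.1765] shift cm [0.02 0.05 0.15] in final axes [0.02 0.05 0.15] turn deg [ 0.08 -0.11  0.  ] open 0.0851 F [-0.6 -0.4 -0.1]
```

View pics/w14.png

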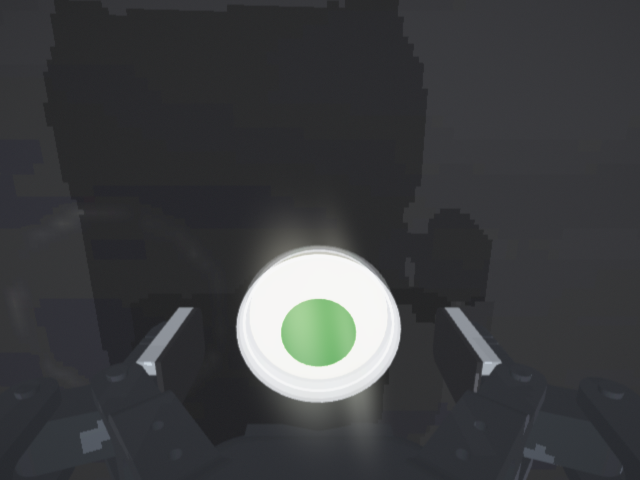

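Green dish centred between the pads, sticker (318,333). Lower 1 mm, grip, lift.

Call:
jog_arm([
  [[0,0,0.15],[0,0,0]],
  [[0,0,0],[0,0,0]],
])

```text
t: 12.95
tool_pos: [0.4408, 0.0894, 0.1752]
tool_rot: [3.14, -0.0, 0.004]
contact_force: [0.4, 0.5, -0.1]
opening: 0.0851
```

Call:
jog_arm([
  [[0,0,0],[0,0,0]],
  [[0,0,0],[0,0,0]],
  [[0,0,0],[0,0,0]],
  [[0,0,0],[0,0,0]],
  [[0,0,0],[0,0,0]],
  [[0,0,0],[0,0,0]],
  [[0,0,0],[0,0,0]],
], fingers=-1, grip_force=25)

```text
t: 13.65
tool_pos: [0.4411, 0.0894, 0.1758]
tool_rot: [3.14, -0.0, 0.006]
contact_force: [-0.1, 0.6, 1.1]
opening: 0.0597
```

Call:
jog_arm([
  [[0,0,-1],[0,0,0]],
  [[0,0,-2],[0,0,0]],
  [[0,0,-2.5],[0,0,0]],
  [[0,0,-1.5],[0,0,0]],
  [[0,0,0],[0,0,0]],
  [[0,0,0],[0,0,0]],
])

```text
t: 14.25
tool_pos: [0.4404, 0.0894, 0.25]
tool_rot: [3.14, -0.0, 0.005]
contact_force: [-0.5, -0.7, -0.2]
opening: 0.0598
```

```bash
python3 look.py w15 .605 -.0781 .25
```

```text
t 14.25 pos [0.4404 0.0894 0.25  ] shift cm [16.47 16.75  0.07] in final axes [16.46 16.75 -0.  ] turn deg [ 0.08 -0.17 -0.01] open 0.0598 F [-0.5 -0.7 -0.2]
```

View pics/w15.png

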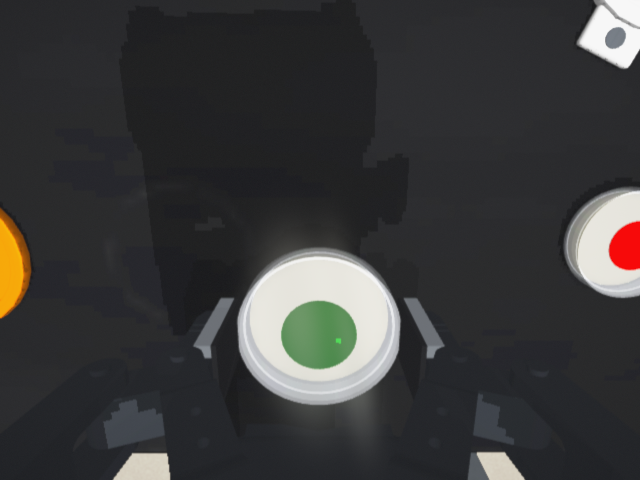

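Call:
jog_arm([
  [[2,2,-0.5],[0,0,0]],
  [[3.3,3.3,0],[0,0,0]],
  [[3.3,3.3,0],[0,0,0]],
  [[3.3,3.3,0],[0,0,0]],
  [[2,2,0],[0,0,0]],
  [[0.5,0.6,0],[0,0,0]],
  [[0,0,0],[0,0,0]],
  [[0,0,0],[0,0,0]],
])

```text
t: 15.1
tool_pos: [0.5856, -0.0595, 0.2441]
tool_rot: [-3.139, -0.004, 0.021]
contact_force: [0.0, -0.4, 0.3]
opening: 0.0601
```

```bash
python3 - <<'E'
from h import *
info=dict(np.load("w15.npz"));p=ray(info,(319,334.5),.016+.25-.1758);print(p, "rel TCP",p[:2]-[.4404,.0894])
E
python3 -c "
from h import *
go([.6042,-.078,.1985])"
```

```text
[0.4401108  0.08878989 0.0902    ] rel TCP [-0.0002892  -0.00061011]
t 15.10 pos [ 0.5856 -0.0595  0.2441] shift cm [1.91 1.87 4.53] in final axes [1.86 1.85 4.56] turn deg [-0.16  0.76  0.14] open 0.0601 F [ 0.  -0.4  0.3]
```

Call:
jog_arm([
  [[1.9,1.9,0],[-0.1,0.8,0]],
  [[0,0,0],[0,0,0]],
  [[0,0,1],[0,0,0]],
  [[0,0,1],[0,0,0]],
  [[0,0,0.5],[0,0,0]],
  [[0,0,0],[0,0,0]],
  [[0,0,0],[0,0,0]],
])

```text
t: 15.8
tool_pos: [0.5992, -0.0718, 0.2132]
tool_rot: [-3.137, -0.015, 0.012]
contact_force: [0.3, -0.7, -0.2]
opening: 0.0599
```

```bash
python3 look.py w16 .6042 -.078 .1985
```

```text
t 15.80 pos [ 0.5992 -0.0718  0.2132] shift cm [0.51 0.63 1.46] in final axes [0.5  0.62 1.47] turn deg [-0.26  0.45  0.53] open 0.0599 F [ 0.3 -0.7 -0.2]
```

View pics/w16.png

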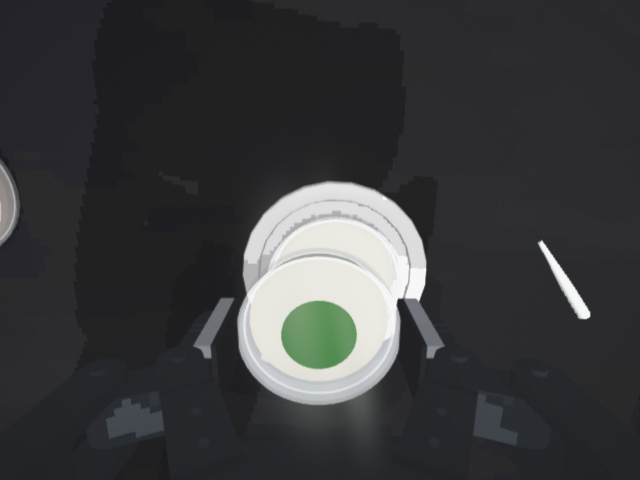

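Green held over the blue dish, still about 6 mm short in x and y.

Call:
jog_arm([
  [[0.5,0.62,0],[-0.25,0.45,0.5]],
  [[0,0,0],[0,0,0]],
  [[0,0,0.3],[0,0,0]],
  [[0,0,0.2],[0,0,0]],
  [[0,0,0],[0,0,0]],
  [[0,0,0],[0,0,0]],
])

```text
t: 16.45
tool_pos: [0.6054, -0.0789, 0.209]
tool_rot: [3.141, -0.001, 0.005]
contact_force: [-0.7, 0.2, -0.5]
opening: 0.0593
```

```bash
python3 look.py w17 .6042 -.078 .1985
```

```text
t 16.45 pos [ 0.6054 -0.0789  0.209 ] shift cm [-0.12 -0.1   1.05] in final axes [-0.12 -0.09  1.05] turn deg [ 0.04 -0.17 -0.04] open 0.0593 F [-0.7  0.2 -0.5]
```

View pics/w17.png

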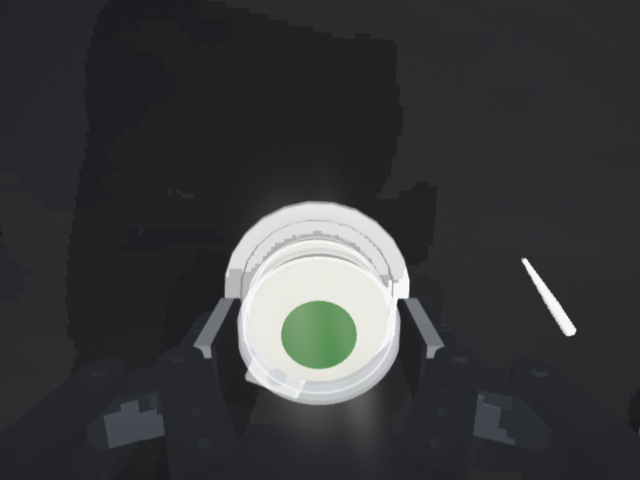

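Call:
jog_arm([
  [[-0.12,-0.1,0.3],[0,-0.1,0]],
  [[0,0,0.3],[0,0,0]],
  [[0,0,0.25],[0,0,0]],
  [[0,0,0.1],[0,0,0]],
  [[0,0,0],[0,0,0]],
  [[0,0,0],[0,0,0]],
])

```text
t: 17.1
tool_pos: [0.6039, -0.0776, 0.1984]
tool_rot: [3.141, -0.001, 0.001]
contact_force: [0.5, 0.3, -0.4]
opening: 0.0595
```

```bash
python3 -c "
from h import *
go([.6042,-.078,.1978])"
```

```text
t 17.10 pos [ 0.6039 -0.0776  0.1984] shift cm [0.03 0.04 0.06] in final axes [0.03 0.04 0.06] turn deg [ 0.03 -0.03 -0.03] open 0.0595 F [ 0.5  0.3 -0.4]
```

Call:
jog_arm([
  [[0,0,0.05],[0,0,0]],
  [[0,0,0],[0,0,0]],
])

```text
t: 17.3
tool_pos: [0.604, -0.0777, 0.198]
tool_rot: [3.141, -0.001, 0.001]
contact_force: [-0.7, -0.2, -0.1]
opening: 0.0598
```

Call:
jog_arm([
  [[0,0,0],[0,0,0]],
  [[0,0,0],[0,0,0]],
  [[0,0,0],[0,0,0]],
  [[0,0,0],[0,0,0]],
  [[0,0,-1],[0,0,0]],
  [[0,0,-2],[0,0,0]],
  [[0,0,-2.5],[0,0,0]],
  [[0,0,0],[0,0,0]],
], fingers=1)

```text
t: 18.1
tool_pos: [0.6041, -0.0777, 0.2565]
tool_rot: [3.141, -0.001, 0.002]
contact_force: [0.2, -0.1, 0.5]
opening: 0.0854
```

```bash
python3 look.py w18 .605 -.0781 .1815; python3 st.py w18 green 318 300 .038;
```

```text
t 18.10 pos [ 0.6041 -0.0777  0.2565] shift cm [0.08 0.04 7.5 ] in final axes [0.09 0.04 7.5 ] turn deg [ 0.04 -0.06 -0.03] open 0.0854 F [ 0.2 -0.1  0.5]
green [318.4 277.4] [ 292  252   54   51 2185] [ 0.6033 -0.0781  0.038 ]
```

View pics/w18.png

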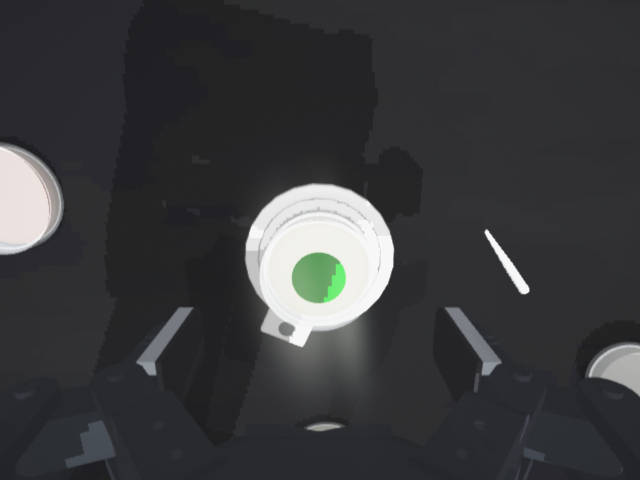

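Green sits squarely on blue (0.6 mm offset, sticker (318,277)). Next red.

Call:
jog_arm([
  [[-2.5,0.1,0],[0,0,0]],
  [[-4,0.1,0],[0,0,0]],
  [[-4,0.1,0],[0,0,0]],
  [[-3.5,0.1,0],[0,0,0]],
  [[0,0,1],[0,0,0]],
  [[0,0,1],[0,0,0]],
  [[0,0,0],[0,0,0]],
  [[0,0,0],[0,0,0]],
])

```text
t: 18.95
tool_pos: [0.4575, -0.0807, 0.2275]
tool_rot: [-3.139, -0.0, 0.014]
contact_force: [-0.0, -0.1, 0.8]
opening: 0.085
```

```bash
python3 look.py w19 .4525 -.083 .175; python3 st.py w19 red 318 300 .016;
```

```text
t 18.95 pos [ 0.4575 -0.0807  0.2275] shift cm [-0.46  0.24  5.25] in final axes [-0.5   0.23  5.25] turn deg [-0.14  0.5   0.  ] open 0.0850 F [-0.  -0.1  0.8]
red [324.1 286.4] [ 296  261   57   52 2323] [ 0.4526 -0.0832  0.016 ]
```

View pics/w19.png

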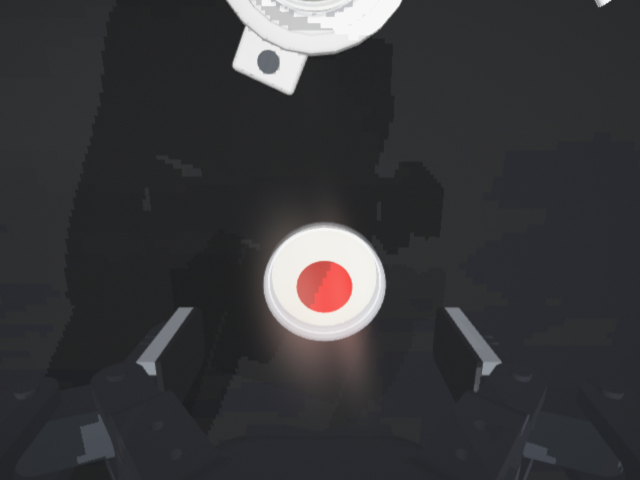

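Red dish at (324,286), well between the jaws.

Call:
jog_arm([
  [[-0.45,0.25,0],[-0.1,0.5,0]],
  [[0,0,1.5],[0,0,0]],
  [[0,0,1.2],[0,0,0]],
  [[0,0,0.8],[0,0,0]],
  [[0,0,0.4],[0,0,0]],
  [[0,0,0],[0,0,0]],
  [[0,0,0],[0,0,0]],
])

```text
t: 19.7
tool_pos: [0.4557, -0.0842, 0.1884]
tool_rot: [3.141, 0.002, 0.006]
contact_force: [0.3, 0.2, 0.1]
opening: 0.0857
```

```bash
python3 -c "
from h import *
go([.4525,-.083,.1755])"
```

```text
t 19.70 pos [ 0.4557 -0.0842  0.1884] shift cm [-0.32 -0.12  1.29] in final axes [-0.32 -0.12  1.29] turn deg [ 0.04 -0.22  0.09] open 0.0857 F [0.3 0.2 0.1]
```

Call:
jog_arm([
  [[-0.3,-0.12,0],[0,-0.2,0]],
  [[0,0,0.6],[0,0,0]],
  [[0,0,0.5],[0,0,0]],
  [[0,0,0.2],[0,0,0]],
  [[0,0,0],[0,0,0]],
  [[0,0,0],[0,0,0]],
])

```text
t: 20.3
tool_pos: [0.4529, -0.083, 0.1754]
tool_rot: [3.14, 0.003, 0.003]
contact_force: [0.7, 0.0, 0.1]
opening: 0.0853
```

```bash
python3 look.py w20 .4525 -.083 .175; python3 st.py w20 red 318 330 .016;
```

```text
t 20.30 pos [ 0.4529 -0.083   0.1754] shift cm [-0.04 -0.    0.04] in final axes [-0.04 -0.    0.04] turn deg [ 0.08 -0.12  0.1 ] open 0.0853 F [0.7 0.  0.1]
red [317.7 334.7] [ 280  301   76   68 4120] [ 0.4527 -0.0833  0.016 ]
```

View pics/w20.png

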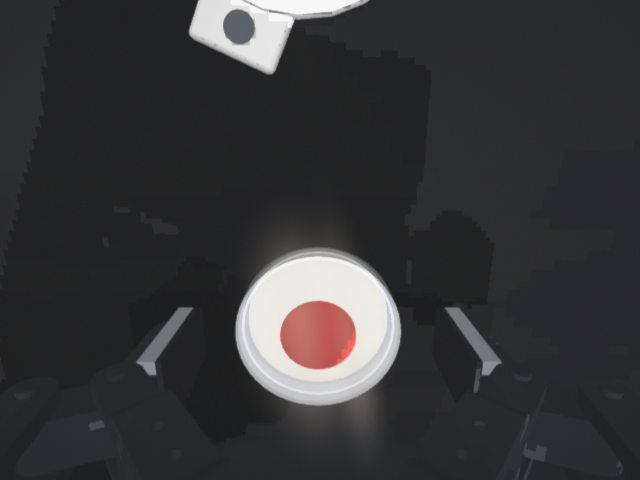

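Centred, sticker (318,335). Grip and lift.

Call:
jog_arm([
  [[0,0,0],[0,0,0]],
  [[0,0,0],[0,0,0]],
  [[0,0,0],[0,0,0]],
  [[0,0,0],[0,0,0]],
  [[0,0,0],[0,0,0]],
  [[0,0,0],[0,0,0]],
  [[0,0,0],[0,0,0]],
], fingers=-1, grip_force=25)

```text
t: 21.05
tool_pos: [0.4532, -0.0831, 0.176]
tool_rot: [3.14, 0.002, 0.005]
contact_force: [0.4, 0.1, 0.3]
opening: 0.0599
```

Call:
jog_arm([
  [[0,0,-1],[0,0,0]],
  [[0,0,-2],[0,0,0]],
  [[0,0,-2.5],[0,0,0]],
  [[0,0,-2],[0,0,0]],
  [[0,0,0],[0,0,0]],
  [[0,0,0],[0,0,0]],
])

```text
t: 21.65
tool_pos: [0.4524, -0.0828, 0.255]
tool_rot: [3.14, 0.003, 0.003]
contact_force: [-0.3, -0.9, -0.7]
opening: 0.0599
```

```bash
python3 look.py w21 .6036 -.0777 .25;  python3 st.py w21 red 318 330 .095
```

```text
t 21.65 pos [ 0.4524 -0.0828  0.255 ] shift cm [15.12 -0.48  0.54] in final axes [15.12 -0.51  0.5 ] turn deg [ 0.08 -0.13  0.1 ] open 0.0599 F [-0.3 -0.9 -0.7]
red [318.6 334.2] [ 281  300   76   69 4097] [ 0.452  -0.0833  0.095 ]
```

View pics/w21.png

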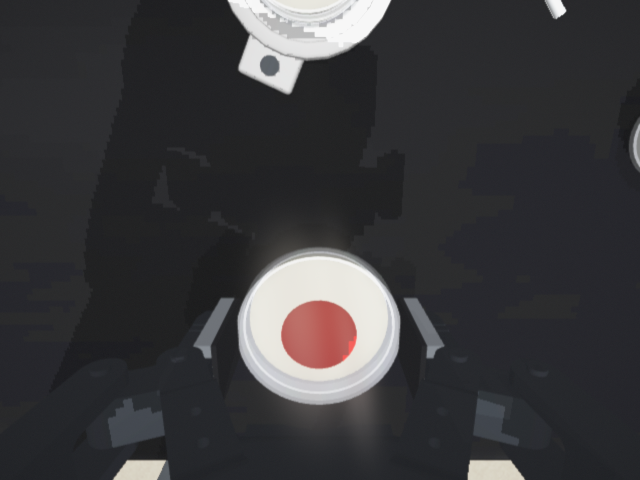

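Call:
jog_arm([
  [[2,0,0],[0,0,0]],
  [[4,-0.2,0],[0,0,0]],
  [[4,-0.2,0],[0,0,0]],
  [[3.4,-0.2,0],[0,0,0]],
  [[1,0,0],[0,0,0]],
  [[0,0,0],[0,0,0]],
  [[0,0,0],[0,0,0]],
])

```text
t: 22.4
tool_pos: [0.5974, -0.0756, 0.2435]
tool_rot: [-3.139, -0.001, 0.022]
contact_force: [0.3, 0.3, -0.9]
opening: 0.0593
```

```bash
python3 -c "
from h import *
go([.6037,-.0776,.2145])"
```

```text
t 22.40 pos [ 0.5974 -0.0756  0.2435] shift cm [0.67 0.21 2.89] in final axes [0.63 0.2  2.9 ] turn deg [-0.14  0.82  0.04] open 0.0593 F [ 0.3  0.3 -0.9]
```

Call:
jog_arm([
  [[0.6,0.2,0],[-0.1,0.8,0]],
  [[0,0,0],[0,0,0]],
  [[0,0,0.6],[0,0,0]],
  [[0,0,0.6],[0,0,0]],
  [[0,0,0.3],[0,0,0]],
  [[0,0,0],[0,0,0]],
  [[0,0,0],[0,0,0]],
])

```text
t: 23.1
tool_pos: [0.5998, -0.0779, 0.2257]
tool_rot: [-3.14, 0.001, 0.005]
contact_force: [0.3, 0.4, -0.6]
opening: 0.0598
```

```bash
python3 look.py w22 .6037 -.0776 .2145
```

```text
t 23.10 pos [ 0.5998 -0.0779  0.2257] shift cm [ 0.39 -0.03  1.12] in final axes [ 0.39 -0.03  1.12] turn deg [-0.07  0.17 -0.04] open 0.0598 F [ 0.3  0.4 -0.6]
```

View pics/w22.png

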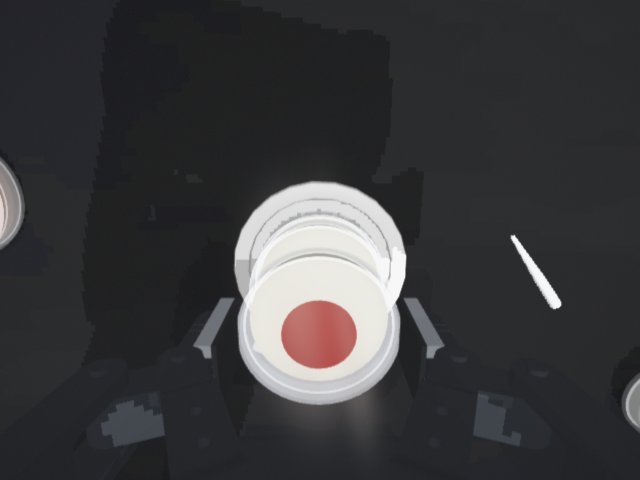

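Call:
jog_arm([
  [[0.38,0,0],[0,0.15,0]],
  [[0,0,0.3],[0,0,0]],
  [[0,0,0.3],[0,0,0]],
  [[0,0,0.2],[0,0,0]],
  [[0,0,0],[0,0,0]],
  [[0,0,0],[0,0,0]],
])

```text
t: 23.75
tool_pos: [0.6044, -0.0779, 0.2175]
tool_rot: [-3.141, 0.001, -0.001]
contact_force: [-0.2, -0.2, -0.2]
opening: 0.0596
```

```bash
python3 -c "
from h import *
go([.6037,-.0776,.214])"
```

```text
t 23.75 pos [ 0.6044 -0.0779  0.2175] shift cm [-0.07 -0.03  0.35] in final axes [-0.07 -0.03  0.35] turn deg [-0.06 -0.05 -0.03] open 0.0596 F [-0.2 -0.2 -0.2]
```

Call:
jog_arm([
  [[-0.07,-0.03,0.2],[0,0,0]],
  [[0,0,0.15],[0,0,0]],
  [[0,0,0],[0,0,0]],
  [[0,0,0],[0,0,0]],
])

```text
t: 24.15
tool_pos: [0.6037, -0.0776, 0.2141]
tool_rot: [-3.141, 0.001, -0.002]
contact_force: [0.0, 0.1, -0.3]
opening: 0.0599
```

Call:
jog_arm([
  [[0,0,0],[0,0,0]],
  [[0,0,0],[0,0,0]],
  [[0,0,0],[0,0,0]],
  [[0,0,0],[0,0,0]],
  [[0,0,-1],[0,0,0]],
  [[0,0,-2],[0,0,0]],
  [[0,0,-2.5],[0,0,0]],
  [[0,0,0],[0,0,0]],
], fingers=1)

```text
t: 24.95
tool_pos: [0.6036, -0.0776, 0.2721]
tool_rot: [-3.141, 0.001, -0.001]
contact_force: [-0.0, 0.4, 1.1]
opening: 0.0854
```

```bash
python3 look.py w23 .638 .0993 .23; python3 st.py w23 red 318 300 .054;
```

```text
t 24.95 pos [ 0.6036 -0.0776  0.2721] shift cm [  3.42 -17.69   4.23] in final axes [  3.44 -17.69   4.21] turn deg [-0.06 -0.05 -0.03] open 0.0854 F [-0.   0.4  1.1]
red [318.5 277. ] [ 292  252   54   51 2199] [ 0.6032 -0.0776  0.054 ]
```

View pics/w23.png

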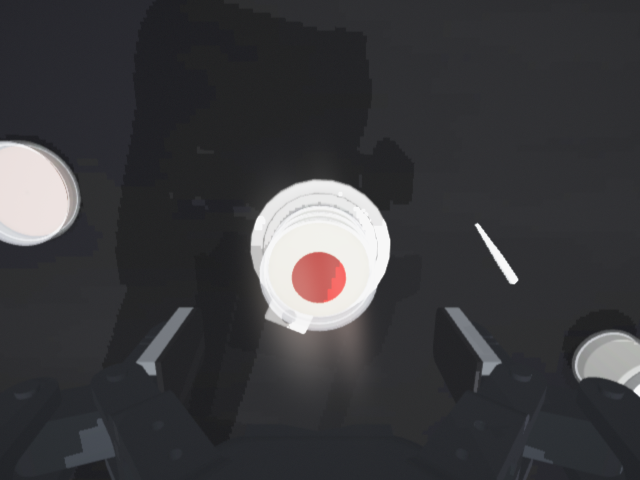

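Red on top, within 0.6 mm. Stack done; now pink.

Call:
jog_arm([
  [[0,-2,0],[0,0,0]],
  [[0.5,-4.5,0],[0,0,0]],
  [[1,-4.5,0],[0,0,0]],
  [[1,-4.5,0.5],[0,0,0]],
  [[0.5,-2,1],[0,0,0]],
  [[0,0,1],[0,0,0]],
  [[0,0,0],[0,0,0]],
  [[0,0,0],[0,0,0]],
])

```text
t: 25.8
tool_pos: [0.6314, 0.1017, 0.2372]
tool_rot: [-3.141, 0.007, 0.018]
contact_force: [1.0, -0.3, -0.0]
opening: 0.0854
```

```bash
python3 look.py w24 .638 .0994 .175
```

```text
t 25.80 pos [0.6314 0.1017 0.2372] shift cm [0.73 0.23 6.22] in final axes [0.66 0.23 6.22] turn deg [-0.03  0.64 -0.24] open 0.0854 F [ 1.  -0.3 -0. ]
```

View pics/w24.png

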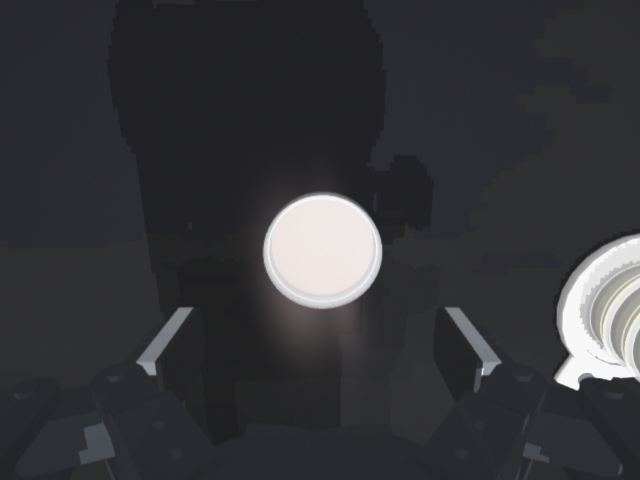

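Pink dish at (323,250), ahead of the jaws by about a centimetre.

```bash
python3 - <<'E'
from h import *
for n,uv,s in (("w19",(324,300),"red"),("w24",(323,250),"pink")):
    info=dict(np.load(n+".npz")); im=cv2.imread(f"pics/{n}.png")[:,:,::-1].copy()
    m=(im.min(-1)>100)|(im.max(-1)>140)
    m=cv2.morphologyEx(m.astype(np.uint8),cv2.MORPH_CLOSE,np.ones((5,5)))
    cs,_=cv2.findContours(m,cv2.RETR_EXTERNAL,cv2.CHAIN_APPROX_NONE)
    c=[c for c in cs if cv2.pointPolygonTest(c,uv,False)>0][0]; (x,y),r=cv2.minEnclosingCircle(c); e=cv2.fitEllipse(cv2.convexHull(c))
    print(n,e,[ray(info,e[0],z).round(4) for z in (.004,.008,.012,.016)])
E
```

```text
w19 ((323.9261474609375, 282.21441650390625), (119.17816925048828, 122.12737274169922), 90.84817504882812) [array([ 0.4499, -0.0833,  0.004 ]), array([ 0.4515, -0.0832,  0.008 ]), array([ 0.4532, -0.0832,  0.012 ]), array([ 0.4548, -0.0831,  0.016 ])]
w24 ((322.093505859375, 250.88465881347656), (116.358154296875, 118.87105560302734), 87.13995361328125) [array([0.6374, 0.0996, 0.004 ]), array([0.6387, 0.0997, 0.008 ]), array([0.64  , 0.0997, 0.012 ]), array([0.6413, 0.0997, 0.016 ])]
```

Call:
jog_arm([
  [[0.8,0.2,0],[0,0.6,0]],
  [[0,0,1.5],[0,0,0]],
  [[0,0,1.2],[0,0,0]],
  [[0,0,1],[0,0,0]],
  [[0,0,0.4],[0,0,0]],
  [[0,0,0],[0,0,0]],
  [[0,0,0],[0,0,0]],
])

```text
t: 26.55
tool_pos: [0.6398, 0.0954, 0.1921]
tool_rot: [-3.142, 0.016, 0.001]
contact_force: [-0.3, -0.6, 0.3]
opening: 0.0855
```

```bash
python3 -c "
from h import *
go([.6395,.0997,.1755])"
```

```text
t 26.55 pos [0.6398 0.0954 0.1921] shift cm [-0.03 -0.43  1.66] in final axes [-0.03 -0.43  1.66] turn deg [-0.    0.05 -0.57] open 0.0855 F [-0.3 -0.6  0.3]
```

Call:
jog_arm([
  [[0,-0.4,0],[0,0,-0.5]],
  [[0,0,0.6],[0,0,0]],
  [[0,0,0.6],[0,0,0]],
  [[0,0,0.4],[0,0,0]],
  [[0,0,0],[0,0,0]],
  [[0,0,0],[0,0,0]],
])

```text
t: 27.15
tool_pos: [0.6403, 0.1002, 0.1761]
tool_rot: [-3.141, -0.001, -0.002]
contact_force: [-0.0, 0.8, -0.9]
opening: 0.0857
```

```bash
python3 look.py w25 .6395 .0997 .1755
```

```text
t 27.15 pos [0.6403 0.1002 0.1761] shift cm [-0.08  0.05  0.06] in final axes [-0.08  0.05  0.06] turn deg [-0.01 -0.08  0.02] open 0.0857 F [-0.   0.8 -0.9]
```

View pics/w25.png

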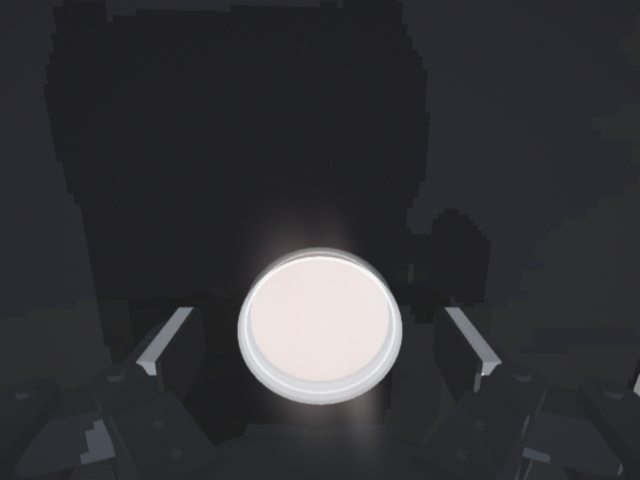

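Pink centred, outline rows 247–404, same as the red one at its grasp. Grip and lift.

Call:
jog_arm([
  [[0,0,0.05],[0,0,0]],
  [[0,0,0],[0,0,0]],
  [[0,0,0],[0,0,0]],
  [[0,0,0],[0,0,0]],
  [[0,0,0],[0,0,0]],
  [[0,0,0],[0,0,0]],
  [[0,0,0],[0,0,0]],
], fingers=-1, grip_force=25)

```text
t: 27.9
tool_pos: [0.6405, 0.1001, 0.1762]
tool_rot: [-3.141, -0.0, -0.003]
contact_force: [0.4, -0.7, -0.7]
opening: 0.0592
```

Call:
jog_arm([
  [[0,0,-1],[0,0,0]],
  [[0,0,-2],[0,0,0]],
  [[0,0,-2.5],[0,0,0]],
  [[0,0,-2],[0,0,0]],
  [[0,0,0],[0,0,0]],
  [[0,0,0],[0,0,0]],
])

```text
t: 28.5
tool_pos: [0.6399, 0.1001, 0.2552]
tool_rot: [-3.141, -0.0, -0.002]
contact_force: [0.8, -0.9, -0.0]
opening: 0.0595
```

```bash
python3 look.py w26 .365 .303 .25
```

```text
t 28.50 pos [0.6399 0.1001 0.2552] shift cm [-27.49 -20.3    0.49] in final axes [-27.49 -20.29   0.52] turn deg [-0.01 -0.07  0.01] open 0.0595 F [ 0.8 -0.9 -0. ]
```

View pics/w26.png

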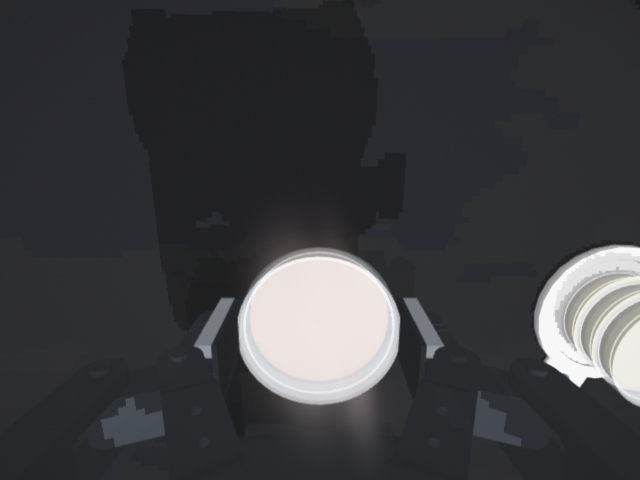

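Pink held level and centred (outline matches red's).

Call:
jog_arm([
  [[-2,-1.6,0],[0,0,0]],
  [[-3.7,-3,0],[0,0,0]],
  [[-3.7,-3,0],[0,0,0]],
  [[-3.7,-3,0],[0,0,0]],
  [[-3.7,-3,0],[0,0,0]],
  [[-3.7,-3,0],[0,0,0]],
  [[-3.2,-2.6,0],[0,0,0]],
  [[-1.5,-1,0],[0,0,0]],
])

```text
t: 29.35
tool_pos: [0.3786, 0.3054, 0.2451]
tool_rot: [3.137, -0.012, -0.016]
contact_force: [0.4, -0.6, -0.5]
opening: 0.0595
```

Call:
jog_arm([
  [[0,0,0],[0,0,0]],
  [[0,0,0],[0,0,0]],
])

```text
t: 29.55
tool_pos: [0.3758, 0.3062, 0.2426]
tool_rot: [3.135, -0.004, -0.022]
contact_force: [1.5, 0.4, 0.2]
opening: 0.0594
```

```bash
python3 look.py w27 .365 .303 .25
```

```text
t 29.55 pos [0.3758 0.3062 0.2426] shift cm [-1.09  0.32 -0.72] in final axes [-1.08  0.32 -0.74] turn deg [ 0.37  0.81 -0.15] open 0.0594 F [1.5 0.4 0.2]
```

View pics/w27.png

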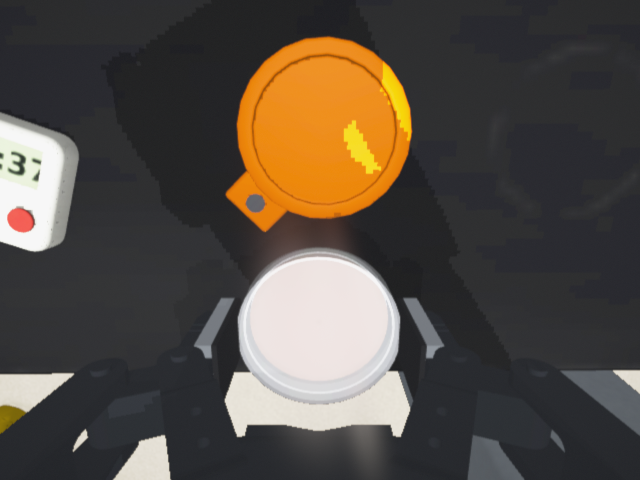

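Orange carrier fully visible, centre about (324,128), with sunlit yellow patches.

```bash
sed -i 's/orange=(H>8)&(H<22)&(S>170)/orange=(H>5)\&(H<35)\&(S>150)/' h.py; python3 car.py w27 orange 324 128
```

```text
centre [0.4427 0.3016] r 0.0432 n 468 0.001165811839998386
```

Call:
jog_arm([
  [[2,0.1,0],[0.3,0.8,0]],
  [[2.8,0.2,0],[0,0,0]],
  [[1.9,0.1,0],[0,0,0]],
  [[0,0,0],[0,0,0]],
  [[0,0,1],[0,0,0]],
  [[0,0,1],[0,0,0]],
  [[0,0,0],[0,0,0]],
  [[0,0,0],[0,0,0]],
])

```text
t: 30.4
tool_pos: [0.4476, 0.2966, 0.217]
tool_rot: [3.137, -0.018, -0.008]
contact_force: [0.4, 0.9, -0.4]
opening: 0.0597
```

```bash
python3 look.py w28 .4431 .3021 .1822
```

```text
t 30.40 pos [0.4476 0.2966 0.217 ] shift cm [-0.43 -0.56  3.48] in final axes [-0.45 -0.55  3.48] turn deg [ 0.24  0.29 -0.66] open 0.0597 F [ 0.4  0.9 -0.4]
```

View pics/w28.png

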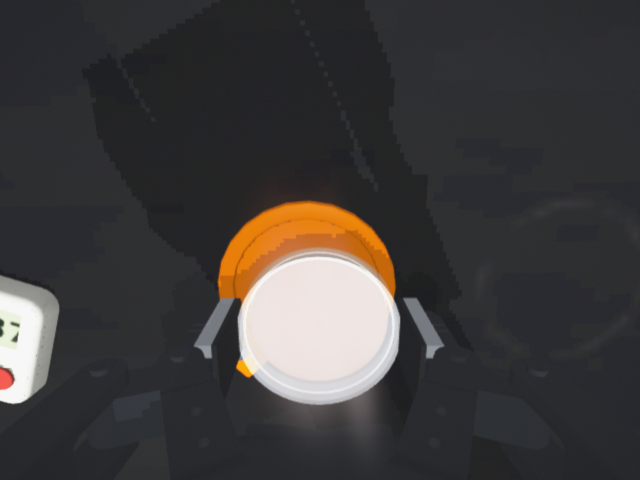

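Call:
jog_arm([
  [[-0.43,-0.55,0],[0.2,0.3,-0.6]],
  [[0,0,0.8],[0,0,0]],
  [[0,0,0.7],[0,0,0]],
  [[0,0,0.5],[0,0,0]],
  [[0,0,0],[0,0,0]],
  [[0,0,0],[0,0,0]],
])

```text
t: 31.05
tool_pos: [0.4417, 0.3033, 0.1954]
tool_rot: [3.141, 0.003, 0.001]
contact_force: [0.8, 0.0, 0.2]
opening: 0.0596
```

```bash
python3 look.py w29 .4431 .3021 .1822
```

```text
t 31.05 pos [0.4417 0.3033 0.1954] shift cm [0.14 0.12 1.32] in final axes [0.14 0.12 1.32] turn deg [ 0.02 -0.04  0.11] open 0.0596 F [0.8 0.  0.2]
```

View pics/w29.png

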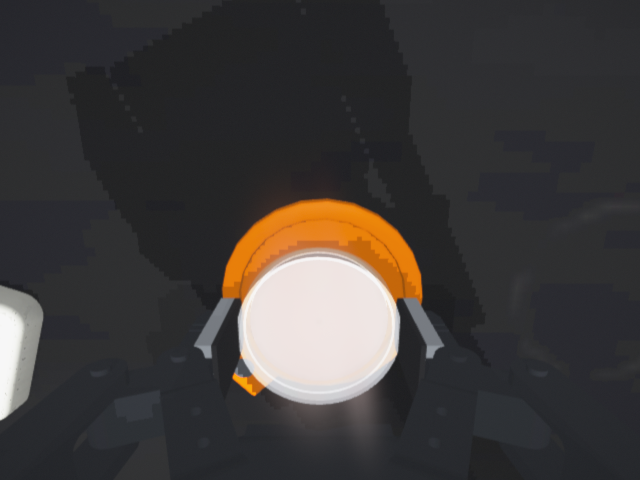

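Call:
jog_arm([
  [[0.13,0.12,0.4],[0,0,0]],
  [[0,0,0.4],[0,0,0]],
  [[0,0,0.3],[0,0,0]],
  [[0,0,0.1],[0,0,0]],
  [[0,0,0],[0,0,0]],
  [[0,0,0],[0,0,0]],
])

```text
t: 31.7
tool_pos: [0.4436, 0.3018, 0.1828]
tool_rot: [-3.142, -0.002, -0.002]
contact_force: [0.3, -0.6, -0.4]
opening: 0.0593
```

```bash
python3 look.py w30 .4431 .3021 .1822
```

```text
t 31.70 pos [0.4436 0.3018 0.1828] shift cm [-0.05 -0.03  0.06] in final axes [-0.05 -0.03  0.06] turn deg [-0.   -0.09  0.08] open 0.0593 F [ 0.3 -0.6 -0.4]
```

View pics/w30.png

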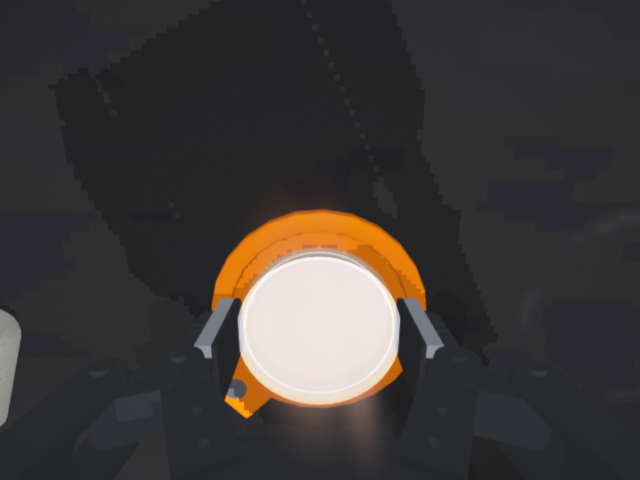

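Pink is centred inside the orange recess, 0.6 mm above the floor. Release and withdraw.

Call:
jog_arm([
  [[-0.04,0,0.06],[0,0,0]],
  [[0,0,0],[0,0,0]],
])

```text
t: 31.95
tool_pos: [0.4433, 0.3019, 0.1825]
tool_rot: [-3.141, -0.002, -0.003]
contact_force: [0.6, 0.5, -0.7]
opening: 0.0594
```

Call:
jog_arm([
  [[0,0,0],[0,0,0]],
  [[0,0,0],[0,0,0]],
  [[0,0,0],[0,0,0]],
  [[0,0,0],[0,0,0]],
  [[0,0,-1],[0,0,0]],
  [[0,0,-2],[0,0,0]],
  [[0,0,-2.5],[0,0,0]],
  [[0,0,-2],[0,0,0]],
], fingers=1)

```text
t: 32.75
tool_pos: [0.4419, 0.3013, 0.2582]
tool_rot: [3.139, 0.002, -0.007]
contact_force: [0.4, -0.2, 0.7]
opening: 0.0851
```

Call:
jog_arm([
  [[-1,1,-3],[0,0,0]],
  [[-1,3,-3],[0,0,0]],
  [[0,4,-3],[0,0,0]],
  [[0,4,-2],[0,0,0]],
  [[0,4,0],[0,0,0]],
  [[0,0,0],[0,0,0]],
  [[0,0,0],[0,0,0]],
  [[0,0,0],[0,0,0]],
])

```text
t: 33.55
tool_pos: [0.4215, 0.1376, 0.3847]
tool_rot: [-3.141, -0.006, -0.023]
contact_force: [0.4, 0.1, -0.8]
opening: 0.0851
```

```bash
python3 look.py w31 .4431 .3021 .1822; python3 - <<'E'
from h import *
for n in ("top","side"): cv2.imwrite(f"pics/{n}1.png",ctrl.get_image(n)[:,:,::-1])
E
```

```text
t 33.55 pos [0.4215 0.1376 0.3847] shift cm [  1.93 -16.44  20.28] in final axes [  2.16 -16.45  20.25] turn deg [-0.01 -0.83  0.22] open 0.0851 F [ 0.4  0.1 -0.8]
```

View pics/w31.png

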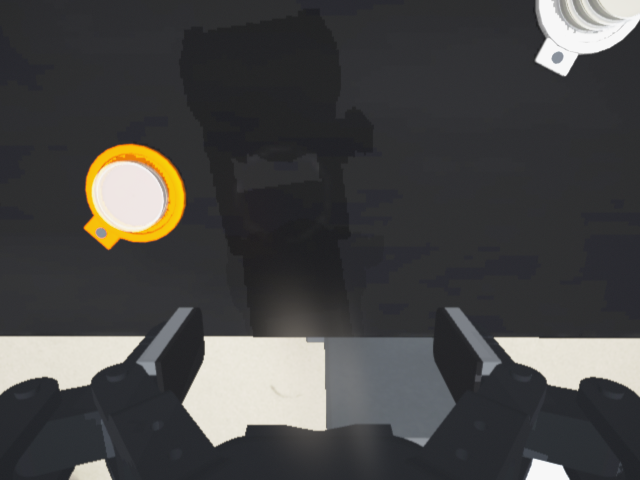

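View pics/side1.png

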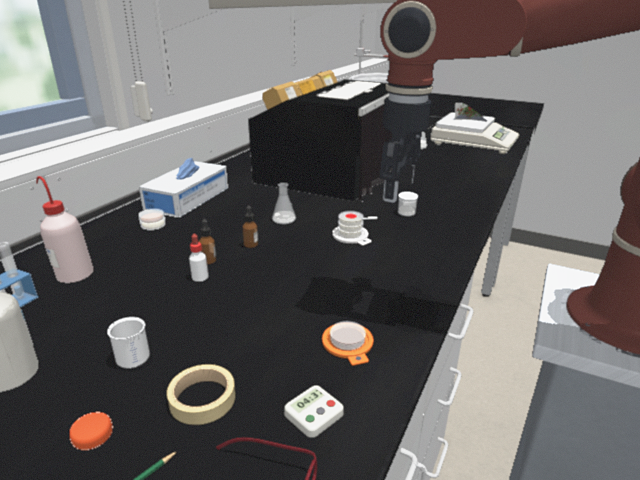

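View pics/top1.png

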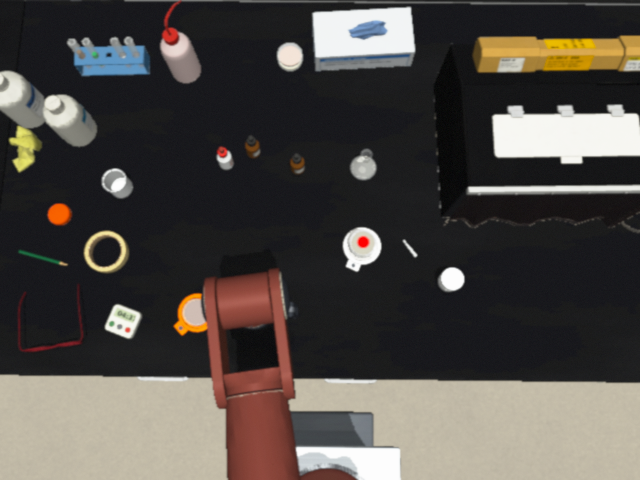

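Stack stands straight in the side view (350,225), pink sits in the orange carrier (348,338), bystanders look untouched. A numeric check:

```bash
sed -i 's/(75,75)/(45,45)/' car.py; python3 car.py w31 orange 160 160; python3 - <<'E'
from h import *
info=dict(np.load("w31.npz")); im=cv2.imread("pics/w31.png")[:,:,::-1].astype(int)
m=((im.min(-1)>100)).astype(np.uint8); m=cv2.morphologyEx(m,cv2.MORPH_OPEN,np.ones((9,9)))
cs,_=cv2.findContours(m,cv2.RETR_EXTERNAL,cv2.CHAIN_APPROX_NONE)
c=[c for c in cs if cv2.pointPolygonTest(c,(130,195),False)>0][0]; e=cv2.fitEllipse(cv2.convexHull(c)); print(e,ray(info,e[0],.0165).round(4))
ti=ctrl.camera_info("top"); m=masks(cv2.imread("pics/top1.png")[:,:,::-1].copy())["red"]
c,_=near(m,np.array([363,242])); print("top red",ray(ti,c,.054).round(4))
a=cv2.imread("pics/top0.png").astype(int);b=cv2.imread("pics/top1.png").astype(int)
for n,(u,v) in dict(jar=(451,279),drop=(297,164),flask=(364,166)).items(): print(n,abs(a-b)[v-18:v+18,u-18:u+18].mean().round(2))
im=cv2.imread("pics/side1.png")
cv2.imwrite("pics/c2.png",np.hstack([cv2.resize(im[200:255,320:385],None,fx=6,fy=6),cv2.resize(im[310:365,315:380],None,fx=6,fy=6)]))
E
```

```text
((129.20751953125, 195.34242248535156), (70.03813934326172, 77.9042739868164), 115.25999450683594) [0.4432 0.3025 0.0165]
top red [ 0.6003 -0.0768  0.054 ]
jar 2.01
drop 1.85
flask 3.31Traceback (most recent call last):
  File "car.py", line 7, in <module>
    c=max((c for c in cs if cv2.pointPolygonTest(c,(float(u),float(v)),False)>0),key=len)[:,0]
      ~~~^^^^^^^^^^^^^^^^^^^^^^^^^^^^^^^^^^^^^^^^^^^^^^^^^^^^^^^^^^^^^^^^^^^^^^^^^^^^^^^^
ValueError: max() iterable argument is empty
```

View pics/c2.png

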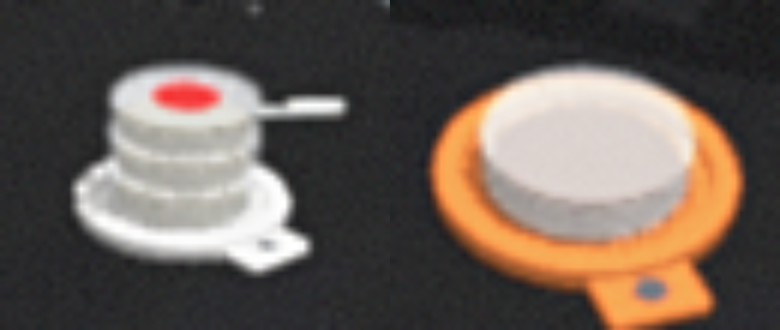

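Stack straight and level, and the pink dish lies within about 1 mm of the carrier centre (0.4432, 0.3025 against 0.4427, 0.3016). Handing in.

```bash
python3 -c "
from station import ctrl
o=ctrl.get_obs(); print(o['t'],abs(o['dq']).max()); print(ctrl.finish_job())"
```

```text
33.7 0.005927773737464405
the job is handed in; nothing more can be done
None
```

The job is handed in at 33.7 s of the 99 s allowed. Blue, green and red are stacked in that order in the white carrier, and the pink control dish is in the orange one. The arm was clear and almost at rest.

**Stack:** in the wrist camera, blue lies about 0.5 mm from the white carrier's centre. Green is about 0.6 mm off blue, and red about 0.5 mm off green. The last side view shows the stack straight and level.

**Pink:** it was measured about 1 mm from the orange carrier's centre, and looks flat on its floor.

**Bystanders:** the jar, dropper bottle and flask look unmoved between the first and last top pictures.

**Disagreements and failed checks:**
- The top camera reads about 3 mm shorter in x than the wrist camera, for dishes and carriers alike. I used wrist measurements throughout, so the offset cancels.
- My final re-fit of the orange carrier's rim found no contour, because the dish covered it. I compared pink with the carrier centre measured just before placing it.

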